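# Pack and bolt the courier case at the library desk

## Robot

A 6-joint arm with a two-finger parallel gripper is mounted at the origin on the work surface. World frame = base frame: x ahead of the robot, y to its left, z up, the work surface at z = 0. Lengths are in m, angles in rad, forces in N, time in s.
With the tool pointing down it reaches from about 0.35 to 0.775 m from the base axis. Payload 7.3 kg.
Tool frame: the origin (TCP) lies on the centre line of the jaws, within the pads' length; the fingertips stand 25 mm ahead of it and the grasp point (between the pads) lies 6 mm ahead of it; z points along the fingers, y is the direction in which the jaws open and shut (so a half turn about z gives the same grasp; the last joint's range is limited). The gripper opens to 92 mm and grips with 3 to 60 N. Pads are 19 mm wide; open, the fingers measure 130 mm over their backs; the gripper's body (75 mm by 190 mm) begins 47 mm behind the grasp point.
Start: joints at [0.957, 0.342, 1.524, -0, 1.275, -0.146], TCP at [0.237, 0.469, 0.252] pointing down, gripper open.
Joint ranges: [-2.53, 2.53], [-0.77, 2.02], [0.04, 2.7], [-1, 4.14], [0.28, 2.66], [-3.11, 3.11]. Speed limits (rad/s): [2.57, 2.57, 3.14, 3.14, 3.14, 3.14].

## Interface

Orientations are given as [roll, pitch, yaw] about the fixed x, y, z axes, in that order (R = Rz(yaw) Ry(pitch) Rx(roll)).
In Python, from cell import telemetry, read_camera, workorder gives the robot as it stands.
- The arm moves only by the shell command python3 -m creep 'ROWS' [FORCE]. ROWS is JSON, one flat list of numbers, 5 for each row, row after row: the opening, from 0 (shut) to 1 (fully open), then the shift along the world's x, y, z in m, then the turn about the world's z in rad. A call has 1 to 12 rows; each row shifts and turns the pose as measured when the row begins; what a row does not reach is not made up. A row lasts 1/8 s, in which the tool goes at most 62.5 mm and 10.7 degrees, less where a joint would pass 70% of its speed; a pose out of reach is approached as far as the arm can. A call is refused whole if a number of a shift passes 0.0625 or a number of a turn 0.188, either way. A call with a gripper value outside its range is refused whole. The fingers move at their own pace and stop on an object; FORCE is the grip in N (left out, the last holds). Time passes only in rows, so rows that do not move let the fingers close. It gives the time, the measured TCP pose, the force and the opening at its end, in the units of the state.
- telemetry.observe(): the state, without advancing time (a new reading comes with each control period).
- read_camera(name): name is "scene" or "top" or "wrist"; returns a dict with "image" (384x512x3 uint8, red, green, blue), "fovy" (degrees; the focal length in pixels is half the picture's height over the tangent of half this angle, whatever the lens; pixels are square), "cx", "cy" (the principal point, pixels), "distortion" ([k1, k2, p1, p2, k3] as OpenCV has them; the pictures are not rectified), "R" (3x3) and "t" (3): a world point X has camera coordinates R X + t. Camera axes: x right, y down, z forward; pixel columns grow to the right and rows downward; lengths in m; the calibration is good to about 2 mm. A picture is of the moment at which its call begins. There is no depth.
- workorder.hand_in(): hands the job in, once; it reports no verdict.
The state is a dict: "time": time; "qpos": joint angles; "qvel": joint speeds; "joint_efforts": joint torques, N m; "tool_pos": TCP position; "tool_rot": TCP orientation; "contact_force": force on the tool from outside, world axes, zero at the start; "torque": the same for the moment, N m; "opening": finger opening in m.
Only numpy, scipy, OpenCV 4.12 (cv2) and the standard library are available. Lean on these libraries where they do the work, as an engineer would, in place of code of your own. Each camera call takes 0.05 s, during which the arm holds its last target.

## Task

Pack the blue courier case on the library desk for the other branch: draw its bolt back, lever the flush lid open with the orange-handled spatula (blade into the notch in the front wall, under the lid), and put every yellow pocket dictionary on the desk into the case. Then shut the lid, slide the bolt fully home into its keeper, and leave the spatula lying on its black mat. Leave everything else on the desk where it is.

Things in the scene. Friction and masses are not known exactly. Their poses are not given: they have to be found in the camera images.
- case: Blue case fixed to the desk. Origin: on the desk under the centre of the load well; x from front wall to hinges, y left, z up. Well inside: 154 (x) by 224 (y) mm, padded floor at z = 34, walls 8 thick and 88 high, outer faces x = -85, +85, y = -120, +120 mm. From y = -120 to -250 mm is the solid fixed end, top at z = 98 mm (level with the lid's top), carrying the bolt.
- notch (a point): Centre, on the outer face of the front wall, of the pry notch: a cut 60 mm wide (y) and 10 mm high (z = 78 to 88 mm in the case's frame) in the top of the front wall, open to the well. The lid's underside roofs it. A 3 mm blade goes in level, along the case's +x.
- lid (a joint): Lid angle, rad: 0 shut, 1.7 fully open. Panel 164 (x) by 236 (y) by 10 mm, 0.35 kg, hinged at its far edge, lifts at the front. Stiff hinge: stays at any angle; takes 5 N at the front edge to lift, 1 to 3 N to push shut. Shut, it is flush, with nothing to grip but the low keeper. It cannot lift while the bolt is in the keeper.
- lid_hinge (a point): Middle of the lid's hinge line: case x = 81, y = 0, z = 88 mm (the level of the lid's underside when shut). The hinge axis runs along the case's y.
- lid_edge (a point): Middle of the lid's front lower edge, 164 mm from the hinge. It moves with the lid; its frame turns with the lid (its -x points from hinge to front edge, its z out of the lid's outer face).
- bolt: Steel bolt, square bar 12 x 12 x 120 mm, 160 g, sliding freely (under 2 N, 1.5 mm play) in two guide straps on the case's fixed end. Origin: on the bar's underside below its knob; axes as the case's; at case x = -45, z = 100 mm. Case y = -181 mm drawn fully back, -145 mm fully home (the knob meets a strap at each end of its 36 mm); past about -170 it enters the keeper. Starts engaged.
- bolt_knob (a point): Grip point on the bolt's upright square steel stem (14 x 14 mm, black ball of 18 mm on top), 38 mm above the bolt's origin (case z = 138 mm); the ball's top is 21 mm above it. The straps before and behind the stem reach up to case z = 118 mm, the keeper to 119 mm.
- bolt_tip (a point): Middle of the leading end of the bolt, 55 mm to the case's +y from its origin. Sliding the bolt to +y sends it home into the keeper.
- keeper (a point): Middle of the opening of the keeper: a steel staple on the lid near its right front corner, 20 mm long (y), 28 mm wide, its roof 21 mm above the lid's outer face. It moves with the lid; when the lid is shut it lines up with the bolt.
- spatula: Spatula, 200 mm, 110 g. Origin: on its underside, below the handle's front part, near the balance point; x along the blade, z up. Orange handle 22 mm wide, 18 mm thick, from x = -85 to +30 mm; steel blade 24 mm wide, 3 mm thick, from x = 30 to 115 mm, its underside level with the handle's. Starts flat on the mat.
- spatula_tip (a point): Middle of the end of the spatula's blade, 115 mm ahead of its origin and 1.5 mm above its underside.
- mat: Black rubber mat, fixed, 250 mm (x) by 90 mm (y), 3 mm thick; origin under its centre. The spatula starts on it, pointing along its x within 0.12 rad, and is to lie there at the end.
- dict_0: Yellow pocket dictionary number 1, a closed rigid book 98 mm (x) by 62 mm (y) by 24 mm (z), about 160 g; origin at the centre of its underside, spine along +y side. 2 to 4 of the four are present; absent ones read None. Starts lying flat on the desk to the right.
- dict_1: Yellow pocket dictionary number 2, a closed rigid book 98 mm (x) by 62 mm (y) by 24 mm (z), about 160 g; origin at the centre of its underside, spine along +y side. 2 to 4 of the four are present; absent ones read None. Starts lying flat on the desk to the right.
- dict_2: Yellow pocket dictionary number 3, a closed rigid book 98 mm (x) by 62 mm (y) by 24 mm (z), about 160 g; origin at the centre of its underside, spine along +y side. 2 to 4 of the four are present; absent ones read None. Starts lying flat on the desk to the right.
- dict_3: Yellow pocket dictionary number 4, a closed rigid book 98 mm (x) by 62 mm (y) by 24 mm (z), about 160 g; origin at the centre of its underside, spine along +y side. 2 to 4 of the four are present; absent ones read None. Starts lying flat on the desk to the right.
- novel: Green paperback 105 x 68 x 18 mm lying among or beside the dictionaries: not to be moved. Origin: centre of its underside.
- hardback: Dark red hardback 180 x 120 x 30 mm, lying at the far right; not to be moved.
- stamp: Date stamp with wooden handle, 55 x 30 mm foot, 88 mm tall, standing; not to be moved.
- inkpad: Ink pad 110 x 70 x 19 mm, near the front left; not to be moved.
- tape: Tape dispenser 140 x 60 mm, 81 mm tall, at the back; not to be moved.
- penpot: Round pen pot 76 mm across, 100 mm tall with pens up to 154 mm, at the back; not to be moved.
- cardbox: Wooden card box 120 x 80 x 100 mm, at the back left; not to be moved.
Mind the look-alikes: they are no part of the job. Leave any red look-alike of the bolt alone.

How it is judged:
On the way, in this order (a step that is already met when the one before it is completed fails the run):
1. the bolt is drawn back clear of the keeper (y of bolt in the frame of case below -0.169 m), for 0.1 s.
2. the lid is levered up by the spatula (value of joint lid above 0.12 rad and contact force between spatula and lid above 0.3 N), for 0.1 s.
3. every dictionary is in the case, the lid still open and the bolt still drawn (x of dict_0 in the frame of case between -0.077 and 0.077 m and y of dict_0 in the frame of case between -0.11 and 0.11 m and z of each of dict_0, dict_1, dict_2, dict_3 in the frame of case below 0.085 m and x of dict_1 in the frame of case between -0.077 and 0.077 m and y of dict_1 in the frame of case between -0.11 and 0.11 m and x of dict_2 in the frame of case between -0.077 and 0.077 m and y of dict_2 in the frame of case between -0.11 and 0.11 m and x of dict_3 in the frame of case between -0.077 and 0.077 m and y of dict_3 in the frame of case between -0.11 and 0.11 m and value of joint lid above 0.3 rad and y of bolt in the frame of case below -0.165 m), for 0.2 s.
4. the lid is shut (value of joint lid below 0.03 rad), for 0.1 s.
5. the bolt is fully home in its keeper (value of joint lid below 0.03 rad and y of bolt in the frame of case above -0.149 m), for 0.2 s.
At the end, for the whole second after the job is handed in: All dictionaries lie in the well (origins within 77 mm in x, 110 mm in y of its centre), lid shut (below 0.03 rad), bolt home (within 4 mm of its end stop), spatula flat and at rest on the mat (origin within 70 mm along, 45 mm across of the mat's centre) (all of step 5 and x of dict_0 in the frame of case between -0.077 and 0.077 m and y of dict_0 in the frame of case between -0.11 and 0.11 m and z of each of dict_0, dict_1, dict_2, dict_3 in the frame of case below 0.085 m and x of dict_1 in the frame of case between -0.077 and 0.077 m and y of dict_1 in the frame of case between -0.11 and 0.11 m and x of dict_2 in the frame of case between -0.077 and 0.077 m and y of dict_2 in the frame of case between -0.11 and 0.11 m and x of dict_3 in the frame of case between -0.077 and 0.077 m and y of dict_3 in the frame of case between -0.11 and 0.11 m and x of spatula in the frame of mat between -0.07 and 0.07 m and y of spatula in the frame of mat between -0.045 and 0.045 m and height (world z) of spatula below 0.012 m and angle between spatula's own z axis and vertical below 0.15 rad and linear speed of spatula below 0.02 m/s and linear speed of each of dict_0, dict_1, dict_2, dict_3 below 0.03 m/s); the robot touches nothing.
It fails at once if one of the other things on the desk is shifted by more than 5 cm (distance of any of novel, hardback, stamp, inkpad, tape, penpot, cardbox from where it was at the start of the episode above 0.05 m).
Of dict_0, dict_1, dict_2, dict_3 only 2 to 4 are there at a start; the rules pass over those that are not, and their reading is None.
At some moment in a run one of dict_0, dict_1, dict_2, dict_3 may be knocked a few centimetres aside while the robot is not near it.
Once in a run the grip may slacken for a moment while it holds something.
It also fails if it takes over 210 s, if anything falls off the work surface, if the arm or the gripper's body presses on something with over 40 N, if the wrist force passes 120 N, or if a joint passes its speed limit or range.

## Working session

There is one attempt and no reset: what is moved stays moved. The work goes in short steps, Python scripts to look and compute and a shell command to move; the robot and the scene stay as the last step left them, time stands still between calls to the robot, and variables do not carry over. Pictures are saved under pics/ and viewed, and the job is handed in when it is done.

```bash
ls -la; mkdir -p pics
cat > h.py <<'E'
import numpy as np,cv2,json
from cell import telemetry, read_camera, workorder
def K(c):
    f=c["image"].shape[0]/2/np.tan(np.radians(c["fovy"])/2)
    return np.array([[f,0,c["cx"]],[0,f,c["cy"]],[0,0,1.]])
def ray(c,uv):
    p=cv2.undistortPoints(np.array(uv,float).reshape(-1,1,2),K(c),np.array(c["distortion"],float)).reshape(-1,2)
    R=np.array(c["R"]);t=np.array(c["t"])
    d=np.c_[p,np.ones(len(p))]@R
    return -R.T@t,d/np.linalg.norm(d,axis=1)[:,None]
def plane(c,uv,z):
    o,d=ray(c,uv); s=(z-o[2])/d[:,2]; return o+d*s[:,None]
def proj(c,X):
    r,_=cv2.Rodrigues(np.array(c["R"],float))
    return cv2.projectPoints(np.array(X,float).reshape(-1,1,3),r,np.array(c["t"],float),K(c),np.array(c["distortion"],float))[0].reshape(-1,2)
def tri(obs):
    A=np.zeros((3,3));b=np.zeros(3)
    for c,uv in obs:
        o,d=ray(c,[uv]);P=np.eye(3)-np.outer(d[0],d[0]);A+=P;b+=P@o
    X=np.linalg.solve(A,b)
    return X,[np.linalg.norm(proj(c,X)[0]-uv) for c,uv in obs]
def save(c,name,box=None,s=1.5):
    im=c["image"][:,:,::-1]
    if box: im=im[box[1]:box[3],box[0]:box[2]]
    cv2.imwrite("pics/"+name+".png",cv2.resize(im,None,fx=s,fy=s,interpolation=cv2.INTER_CUBIC))
def st():
    s=telemetry.observe(); print("t",round(s["time"],2),"pos",np.round(s["tool_pos"],4),"rot",np.round(s["tool_rot"],3),"F",np.round(s["contact_force"],1),"T",np.round(s["torque"],2),"op",round(s["opening"],4)); return s
E
python3 - <<'E'
from h import *
import pickle
s=st()
for n in("scene","top","wrist"):
    c=read_camera(n);save(c,n+"0");pickle.dump(c,open(n+"0.pkl","wb"));print(n,c["fovy"],-np.array(c["R"]).T@c["t"],c["distortion"])
E
```

```text
total 12
drwxr-xr-x  3 agent agent 4096 Dec  7 01:07 .
drwxr-xr-x 23 root  root  4096 Dec  7 01:07 ..
drwxr-xr-x  2 agent agent 4096 Dec  7 01:07 pics
t 0.0 pos [0.2365 0.4683 0.251 ] rot [-3.14  -0.     2.674] F [ 0.9 -0.  -0.2] T [ 0.04 -0.03 -0.  ] op 0.0915
scene 54.894415767107844 [0.9022958  0.4866112  0.95662856] [-0.01167818  0.          0.          0.          0.        ]
top 43.570910364086 [0.26721824 0.00828213 1.46816159] [-0.05674509  0.          0.          0.          0.        ]
wrist 63.860064940551474 [0.16288029 0.50588591 0.3835774 ] [-0.08199243  0.          0.          0.          0.        ]
```

View pics/scene0.png

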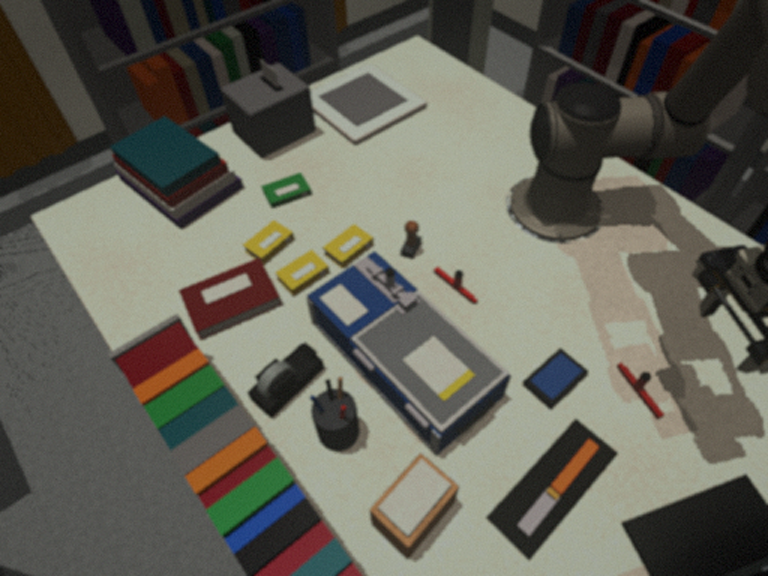

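View pics/top0.png

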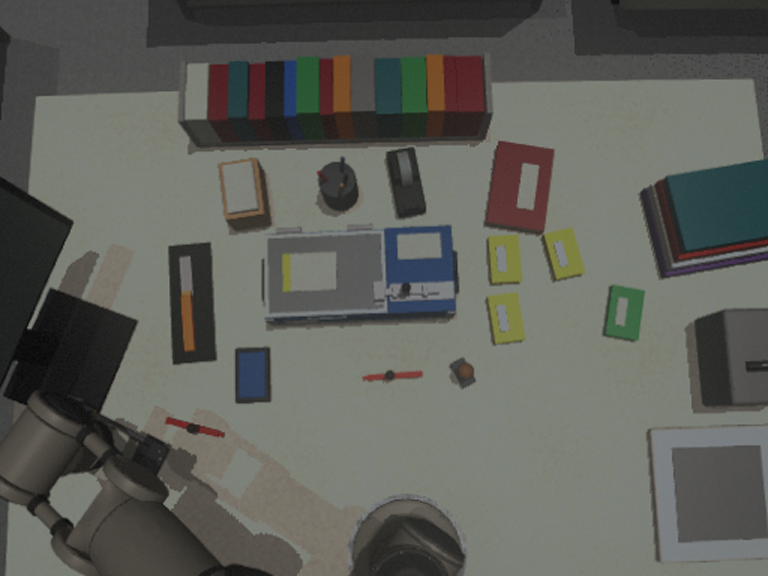

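View pics/wrist0.png

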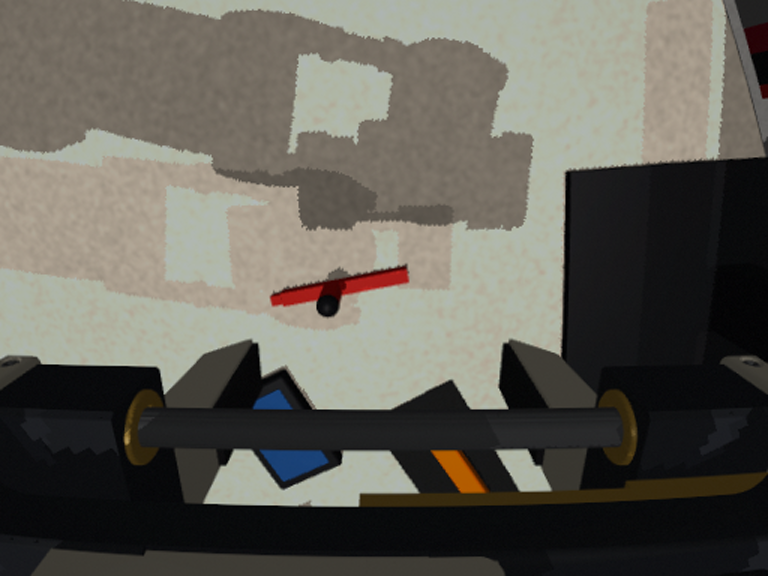

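The scene view shows the blue case with a steel bolt on its right end, the spatula on its mat, three yellow dictionaries, a green novel and two red bolt look-alikes. In the 1.5x top view, the items are at:
- **Dictionaries:** (504,259), (563,253) and (506,318)
- **Green novel:** (625,312)
- **Steel bolt knob:** (405,288), on the case. The red look-alikes at (390,375) and (195,428) lie on the desk. The steel one is the real bolt.
- **Spatula:** (187,300)

Next come coarse positions and an enlarged crop to confirm the bolt.

Run:
```python
from h import *
import pickle
T=pickle.load(open("top0.pkl","rb"));S=pickle.load(open("scene0.pkl","rb"))
save(T,"topcrop",(90,130,440,290),2.2)
save(S,"scenecrop",(200,150,350,310),3.7)
def masks(c,lo,hi,mn):
    h=cv2.cvtColor(c["image"],cv2.COLOR_RGB2HSV)
    m=cv2.inRange(h,lo,hi)
    m=cv2.morphologyEx(m,cv2.MORPH_CLOSE,np.ones((7,7)))
    out=[]
    for k in cv2.findContours(m,cv2.RETR_EXTERNAL,cv2.CHAIN_APPROX_NONE)[0]:
        if cv2.contourArea(k)>mn: out.append(cv2.minAreaRect(k))
    return out
for nm,lo,hi,z in(("yellow",(22,110,80),(33,255,255),.024),("orange",(8,150,90),(18,255,255),.021),("green",(50,120,50),(75,255,255),.018)):
    for r in masks(T,lo,hi,60):
        b=cv2.boxPoints(r);P=plane(T,b,z);c=plane(T,[r[0]],z)[0]
        e=[np.linalg.norm(P[i]-P[(i+1)%4]) for i in(0,1)]
        v=P[1]-P[0] if e[0]>e[1] else P[2]-P[1]
        a=np.degrees(np.arctan2(v[1],v[0]))
        print(nm,np.round(r[0],1),np.round(c,3),np.round(e,3),"long axis deg",round(a,1))
```

```text
yellow [337.1 211.7] [ 0.457 -0.213  0.024] [0.061 0.098] long axis deg -173.1
yellow [190.5 181. ] [0.563 0.232 0.024] [0.009 0.075] long axis deg -179.8
yellow [336.2 172.3] [ 0.579 -0.217  0.024] [0.061 0.097] long axis deg -178.1
yellow [375.6 168.8] [ 0.587 -0.339  0.024] [0.061 0.098] long axis deg -168.9
orange [124.6 214.9] [0.463 0.434 0.021] [0.021 0.111] long axis deg -174.8
orange [290.1  55. ] [ 0.972 -0.088  0.021] [0.037 0.127] long axis deg 179.7
orange [227.5  55.5] [0.976 0.115 0.021] [0.036 0.13 ] long axis deg 179.4
green [275.4  56.3] [ 0.97  -0.041  0.018] [0.053 0.126] long axis deg -180.0
green [204.5  56. ] [0.978 0.19  0.018] [0.043 0.126] long axis deg 179.9
```

View pics/topcrop.png

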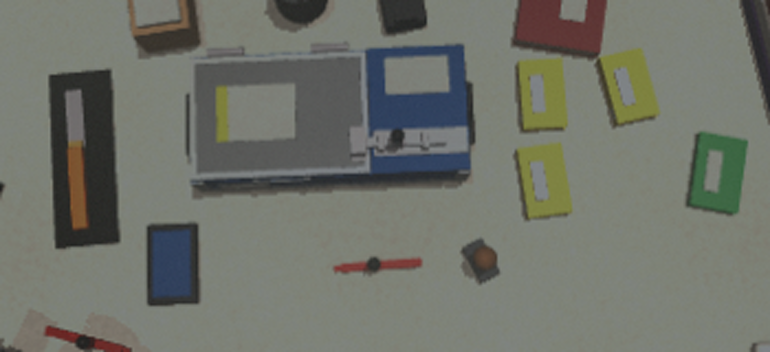

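View pics/scenecrop.png

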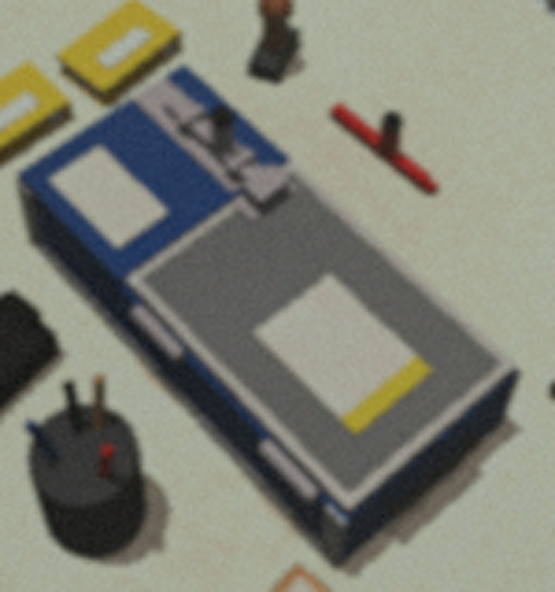

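The crops confirm that the steel bolt with the black knob is at top-crop (397,136), on the case, and the red bars are loose on the desk. I'll get the case pose from its top corners, seen in both views.

Run:
```python
from h import *
import pickle
T=pickle.load(open("top0.pkl","rb"));S=pickle.load(open("scene0.pkl","rb"))
t=lambda u,v:np.array([90+u/2.2,130+v/2.2]); s=lambda u,v:np.array([200+u/3.7,150+v/3.7])
pts={"lidFL":((193,58),(352,500)),"fixFR":((464,46),(22,175)),"fixNR":((470,172),(180,68)),"lidNL":((194,177),(515,368)),"knobtop":((397,134),(221,116))}
for k,(a,b) in pts.items():
    X,e=tri([(T,t(*a)),(S,s(*b))]);print(k,np.round(X,3),np.round(e,1),np.round(plane(T,[t(*a)],.098)[0],3))
```

```text
lidFL [0.62  0.262 0.098] [1.5 1.8] [0.623 0.258 0.098]
fixFR [ 0.631 -0.103  0.086] [1.1 1.1] [ 0.63  -0.104  0.098]
fixNR [ 0.463 -0.108  0.081] [0.3 0.3] [ 0.46  -0.106  0.098]
lidNL [0.461 0.261 0.088] [1.5 1.7] [0.462 0.256 0.098]
knobtop [ 0.503 -0.009  0.146] [0.7 0.7] [ 0.513 -0.012  0.098]
```

```bash
python3 -m creep '[1,0.027,-0.052,0.015,0.15, 1,0.027,-0.052,0.015,0.15, 1,0.027,-0.052,0.015,0.167, 1,0.027,-0.052,0.015,0, 1,0.027,-0.052,0.015,0, 1,0.027,-0.052,0.015,0, 1,0.027,-0.052,0.015,0, 1,0.02,-0.03,0.0,0, 1,0,0,0,0]'
python3 - <<'E'
from h import *
import pickle
s=st(); c=read_camera("wrist");save(c,"w1");pickle.dump(c,open("w1.pkl","wb"));print(np.round(c["R"],2),-np.array(c["R"]).T@c["t"])
E
```

```text
time: 1.27
tool_pos: [0.4464, 0.0661, 0.3557]
tool_rot: [-3.137, -0.001, -3.141]
contact_force: [-0.2, 0.4, 0.6]
opening: 0.092
t 1.27 pos [0.4464 0.0661 0.3557] rot [-3.137e+00 -1.000e-03 -3.141e+00] F [-0.2  0.4  0.6] T [ 0.07 -0.03 -0.  ] op 0.092
[[ 0.    1.   -0.  ]
 [ 0.95  0.    0.3 ]
 [ 0.3  -0.   -0.95]] [0.36387335 0.06708348 0.4881861 ]
```

View pics/w1.png

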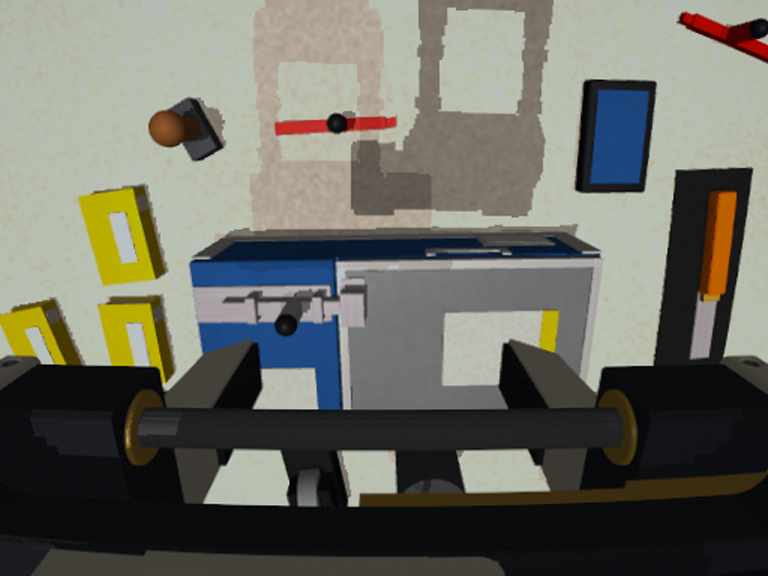

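The wrist view shows the bolt bar at (270,305), the knob ball at (286,325), the lid/fixed-end seam at column 338, and the notch strip on the front wall at about (470,252). I'll take a second view closer to the bolt.

```bash
python3 -m creep '[1,0,-0.04,-0.05,0, 1,0,-0.036,-0.04,0, 1,0,0,0,0]'
python3 - <<'E'
from h import *
import pickle
s=st(); c=read_camera("wrist");save(c,"w2");pickle.dump(c,open("w2.pkl","wb"))
a=pickle.load(open("w1.pkl","rb")); save(a,"w1c",(110,140,420,280),2.5); save(c,"w2c",(50,140,360,290),2.5)
E
```

```text
time: 1.7
tool_pos: [0.4444, -0.0054, 0.2658]
tool_rot: [-3.139, 0.0, -3.135]
contact_force: [0.0, 0.3, -0.3]
opening: 0.0914
t 1.7 pos [ 0.4444 -0.0054  0.2658] rot [-3.139  0.    -3.135] F [ 0.   0.3 -0.3] T [ 0.11 -0.04  0.02] op 0.0914
```

View pics/w1c.png

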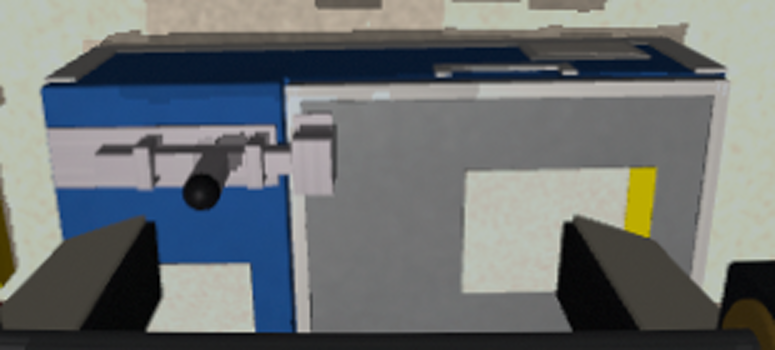

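View pics/w2.png

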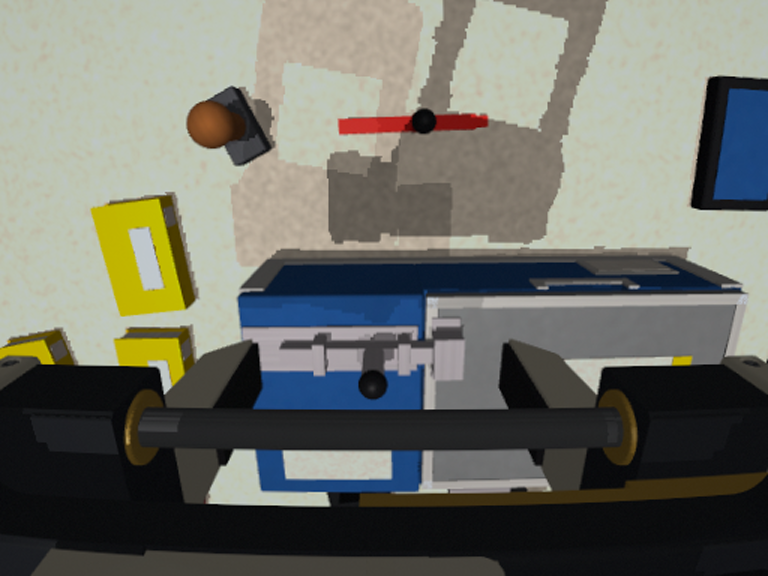

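Run:
```python
from h import *
import pickle
A=pickle.load(open("w1.pkl","rb"));B=pickle.load(open("w2.pkl","rb"))
a=lambda u,v:np.array([110+u/2.5,140+v/2.5]); b=lambda u,v:np.array([u/1.5,v/1.5])
T=pickle.load(open("top0.pkl","rb"))
for k,p,q in(("fixNR",(44,87),(239,295)),("lidNL",(726,82),(745,296)),("seam",(285,87),(424,295)),("ball",(202,190),(372,384)),("notchL",(437,68),(530,284)),("notchR",(577,68),(636,284))):
    X,e=tri([(A,a(*p)),(B,b(*q))]);print(k,np.round(X,4),np.round(e,1),"planeA",np.round(plane(A,[a(*p)],.098)[0],4),"planeB",np.round(plane(B,[b(*q)],.098)[0],4))
```

```text
fixNR [ 0.4687 -0.1066  0.0863] [0.  0.1] planeA [ 0.4657 -0.1016  0.098 ] planeB [ 0.4646 -0.1027  0.098 ]
lidNL [0.4634 0.2611 0.0972] [0.4 0.4] planeA [0.4627 0.2607 0.098 ] planeB [0.4636 0.2603 0.098 ]
seam [0.4685 0.026  0.0859] [0.4 0.6] planeA [0.4659 0.0271 0.098 ] planeB [0.4638 0.025  0.098 ]
ball [ 0.5042 -0.0095  0.1477] [0.4 0.5] planeA [ 0.5242 -0.0203  0.098 ] planeB [ 0.533  -0.0107  0.098 ]
notchL [0.4647 0.1093 0.0649] [0.8 1. ] planeA [0.4557 0.1063 0.098 ] planeB [0.4555 0.0977 0.098 ]
notchR [0.4605 0.1851 0.0788] [0.3 0.4] planeA [0.4555 0.1796 0.098 ] planeB [0.455  0.1736 0.098 ]
```

Case origin comes out near (0.548, 0.144), yaw about 0.01, with the knob at (0.504, -0.0095). I'll go over the knob and grip it with the jaws along y.

```bash
python3 -m creep '[1,0.03,-0.002,-0.02,0, 1,0.03,-0.002,-0.03,0, 1,0,0,-0.03,0, 1,0,0,-0.025,0, 1,0,0,-0.01,0, 1,0,0,0,0]' 20
python3 - <<'E'
from h import *
s=st(); c=read_camera("wrist");save(c,"w3")
E
```

```text
time: 2.5
tool_pos: [0.5115, 0.0009, 0.1581]
tool_rot: [-3.139, 0.02, -3.124]
contact_force: [-0.3, -0.1, 0.4]
opening: 0.0914
t 2.5 pos [0.5115 0.0009 0.1581] rot [-3.139  0.02  -3.124] F [-0.3 -0.1  0.4] T [ 0.04  0.01 -0.04] op 0.0914
```

View pics/w3.png

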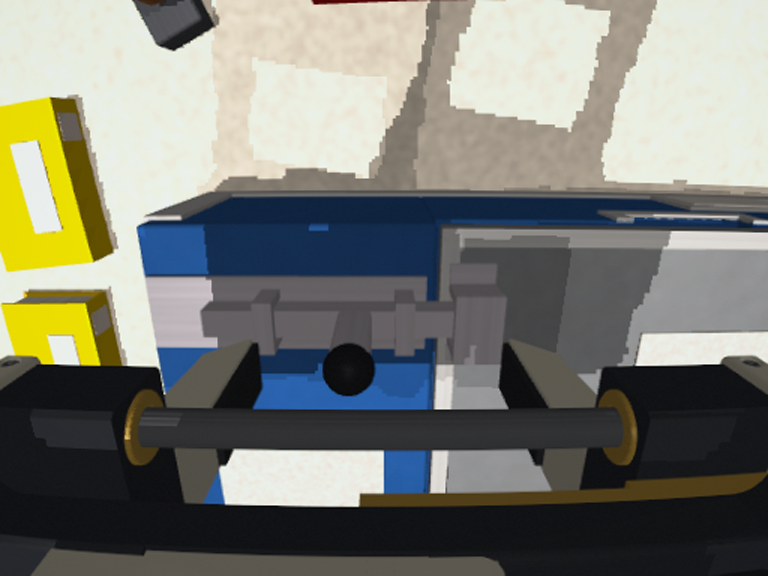

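```bash
python3 -m creep '[1,-0.0075,-0.0105,-0.010,-0.008, 1,0,0,0,0]' 20
python3 - <<'E'
from h import *
s=st()
E
python3 -m creep '[0.3,0,0,0,0, 0.15,0,0,0,0, 0,0,0,0,0, 0,0,0,0,0,0,0,0,0,0]' 20;  python3 - <<'E'
from h import *
s=st(); c=read_camera("wrist");save(c,"w4")
E
```

```text
time: 2.8
tool_pos: [0.5045, -0.0102, 0.1498]
tool_rot: [-3.138, 0.024, -3.132]
contact_force: [-0.3, 0.7, -0.5]
opening: 0.0913
t 2.8 pos [ 0.5045 -0.0102  0.1498] rot [-3.138  0.024 -3.132] F [-0.3  0.7 -0.5] T [0.07 0.03 0.03] op 0.0913
time: 3.42
tool_pos: [0.5051, -0.0107, 0.1508]
tool_rot: [-3.138, 0.026, -3.134]
contact_force: [-0.8, -0.1, -0.0]
opening: 0.0464
t 3.42 pos [ 0.5051 -0.0107  0.1508] rot [-3.138  0.026 -3.134] F [-0.8 -0.1 -0. ] T [ 0.1   0.06 -0.01] op 0.0464
```

View pics/w4.png

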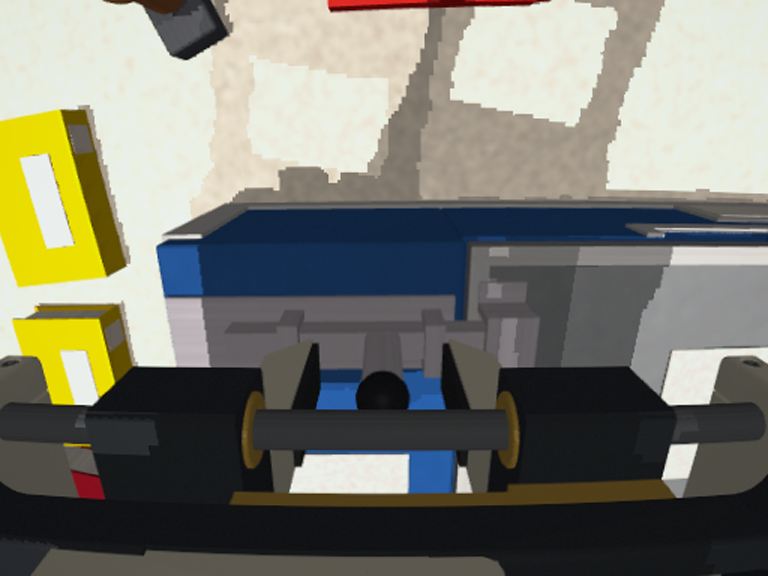

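The ball is centred between the fingers at (382,388). I'll keep closing.

```bash
python3 -m creep '[0,0,0,-0.003,0, 0,0,0,0,0, 0,0,0,0,0,0,0,0,0,0,0,0,0,0,0]' 20;  python3 - <<'E'
from h import *
s=st(); 
E
```

```text
time: 4.1
tool_pos: [0.505, -0.0106, 0.1475]
tool_rot: [-3.138, 0.025, -3.133]
contact_force: [0.8, 0.1, 0.2]
opening: 0.0139
t 4.1 pos [ 0.505  -0.0106  0.1475] rot [-3.138  0.025 -3.133] F [0.8 0.1 0.2] T [ 0.07  0.08 -0.  ] op 0.0139
```

```bash
python3 -m creep '[0,0,-0.010,0,0, 0,0,-0.010,0,0, 0,0,-0.008,0,0]' 20;  python3 - <<'E'
from h import *
s=st(); 
E
python3 -m creep '[0,0,-0.003,0,0, 0,0,-0.003,0,0,0,0,-0.003,0,0, 0,0,0,0,0]' 20;  python3 - <<'E'
from h import *
s=st(); c=read_camera("wrist");save(c,"w5")
E
```

```text
time: 4.47
tool_pos: [0.5049, -0.037, 0.1476]
tool_rot: [3.138, 0.025, -3.135]
contact_force: [3.5, 37.1, 5.6]
opening: 0.0136
t 4.47 pos [ 0.5049 -0.037   0.1476] rot [ 3.138  0.025 -3.135] F [ 3.5 37.1  5.6] T [ 6.07 -0.45  0.16] op 0.0136
time: 4.97
tool_pos: [0.5049, -0.0368, 0.1478]
tool_rot: [3.118, 0.026, -3.138]
contact_force: [-0.5, -2.2, 4.1]
opening: 0.0141
t 4.97 pos [ 0.5049 -0.0368  0.1478] rot [ 3.118  0.026 -3.138] F [-0.5 -2.2  4.1] T [-0.76  0.11 -0.01] op 0.0141
```

View pics/w5.png

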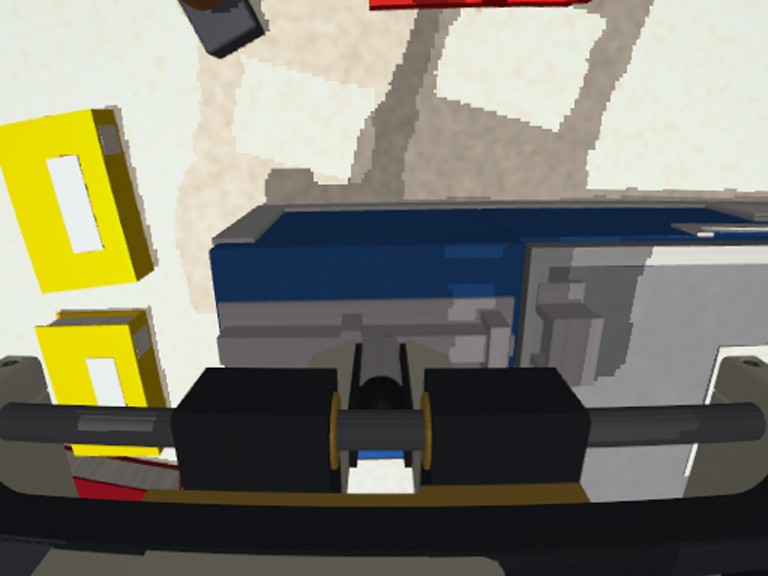

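The bolt is at its end stop, with the bar's end clear of the keeper: a gap is visible between columns 510 and 540, and the wrist felt 37 N at the stop. I'll release, rise, and go over the spatula.

```bash
python3 -m creep '[0.4,0,0,0,0, 0.4,0,0,0,0, 0.4,0,0,0,0, 0.6,0,0,0.05,0, 0.6,0,0,0.05,0]' 20; python3 -m creep '[0.6,0,0.06,0,0, 0.6,0,0.06,0,0.03, 0.6,0,0.06,0,0.03, 0.6,0,0.06,0,0.03, 0.6,0,0.06,0,0, 0.6,0,0.06,0,0, 0.6,0,0.06,0,0, 0.6,0,0.02,0,0, 0.6,0,0,0,0]'
python3 - <<'E'
from h import *
s=st(); c=read_camera("wrist");save(c,"w6")
E
```

```text
time: 5.65
tool_pos: [0.5026, -0.039, 0.2462]
tool_rot: [3.118, 0.017, -3.14]
contact_force: [0.2, -0.0, -0.3]
opening: 0.0517
time: 6.78
tool_pos: [0.5041, 0.4108, 0.2495]
tool_rot: [3.122, 0.029, -3.054]
contact_force: [0.4, -0.0, -0.2]
opening: 0.0552
t 6.78 pos [0.5041 0.4108 0.2495] rot [ 3.122  0.029 -3.054] F [ 0.4 -0.  -0.2] T [ 0.01  0.05 -0.05] op 0.0552
```

View pics/w6.png

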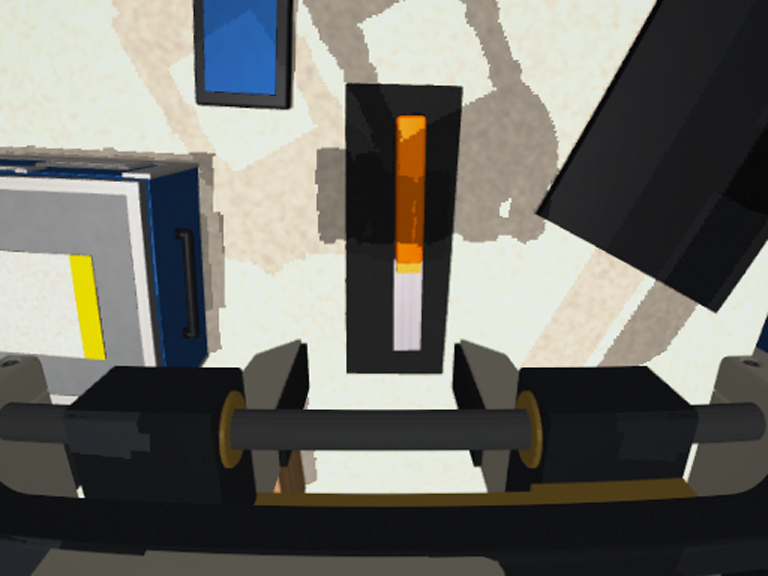

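Run:
```python
from h import *
import pickle
c=read_camera("wrist");pickle.dump(c,open("w6.pkl","wb"))
T=pickle.load(open("top0.pkl","rb"))
for n,p,z in(("hNear",(410,117),.021),("hFar",(409,268),.021),("tip",(407,351),.006),("neck",(409,272),.006),("matNL",(462,86),.003),("matNR",(347,84),.003),("matFL",(442,373),.003),("matFR",(347,372),.003),("slab",(540,213),0),("slab2",(718,311),0),("slab2",(718,311),.05)):
    print(n,np.round(plane(c,[np.array(p)/1.5],z)[0],4))
u=c["image"]
h=cv2.cvtColor(u,cv2.COLOR_RGB2HSV);m=cv2.inRange(h,(5,150,60),(20,255,255));m[:60]=0;m[250:]=0
k=max(cv2.findContours(m,cv2.RETR_EXTERNAL,cv2.CHAIN_APPROX_NONE)[0],key=cv2.contourArea);r=cv2.minAreaRect(k);P=plane(c,cv2.boxPoints(r),.021);print(np.round(P,4))
# height check: two views of handle near end
X,e=tri([(c,np.array([410,117])/1.5),(T,np.array([188.5,350.5])/1.5)]);print(X,e)
# slab corner triangulate
print(tri([(c,np.array([540,213])/1.5),(T,np.array([137,318])/1.5)]))
print(tri([(c,np.array([718,311])/1.5),(T,np.array([50,288])/1.5)]))
```

```text
hNear [0.4095 0.4291 0.021 ]
hFar [0.5256 0.4405 0.021 ]
tip [0.6081 0.4487 0.006 ]
neck [0.5336 0.4425 0.006 ]
matNL [0.3827 0.4679 0.003 ]
matNR [0.3892 0.3804 0.003 ]
matFL [0.6301 0.4841 0.003 ]
matFR [0.6355 0.396  0.003 ]
slab [0.4748 0.5479 0.    ]
slab2 [0.5501 0.7414 0.    ]
slab2 [0.5327 0.6965 0.05  ]
[[0.4094 0.4187 0.021 ]
 [0.4074 0.4408 0.021 ]
 [0.5198 0.4538 0.021 ]
 [0.5218 0.4295 0.021 ]]
[0.40797121 0.43045168 0.01405843] [np.float64(1.4614859610110933), np.float64(0.5322945098407672)]
(array([0.46153113, 0.50836972, 0.10081809]), [np.float64(1.8856551089978049), np.float64(0.5943393420175949)])
(array([0.54208813, 0.72271976, 0.02109857]), [np.float64(0.5325527172299562), np.float64(0.22638145268022553)])
```

Run:
```python
from h import *
import pickle
c=pickle.load(open("w6.pkl","rb"));T=pickle.load(open("top0.pkl","rb"));S=read_camera("scene");save(S,"s1");save(read_camera("top"),"t1")
for a in((625,523),):
    print(tri([(c,np.array([540,213])/1.5),(S,np.array(a)/1.5)]),tri([(T,np.array([137,318])/1.5),(S,np.array(a)/1.5)]))
```

```text
(array([0.47281976, 0.54868197, 0.00526383]), [np.float64(2.495467551341335), np.float64(1.3584917389092293)]) (array([0.47469781, 0.54684692, 0.00731581]), [np.float64(1.637331748053033), np.float64(2.227501749553719)])
```

View pics/s1.png

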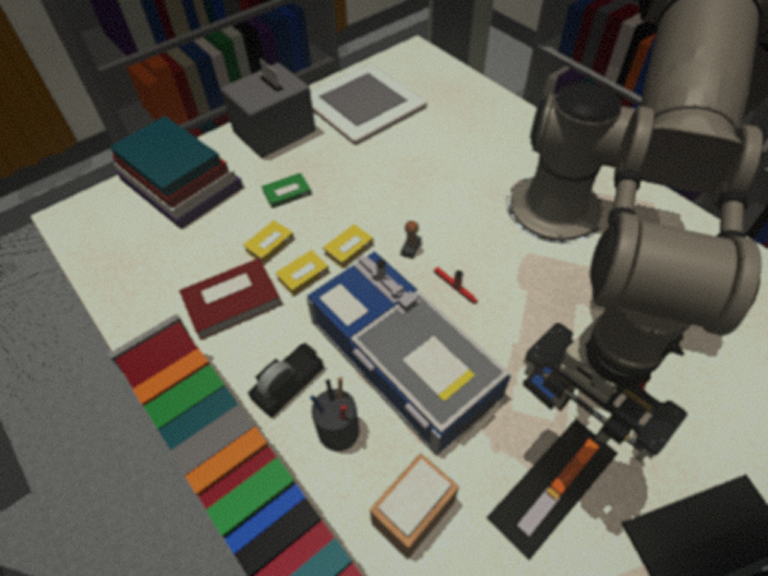

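View pics/t1.png

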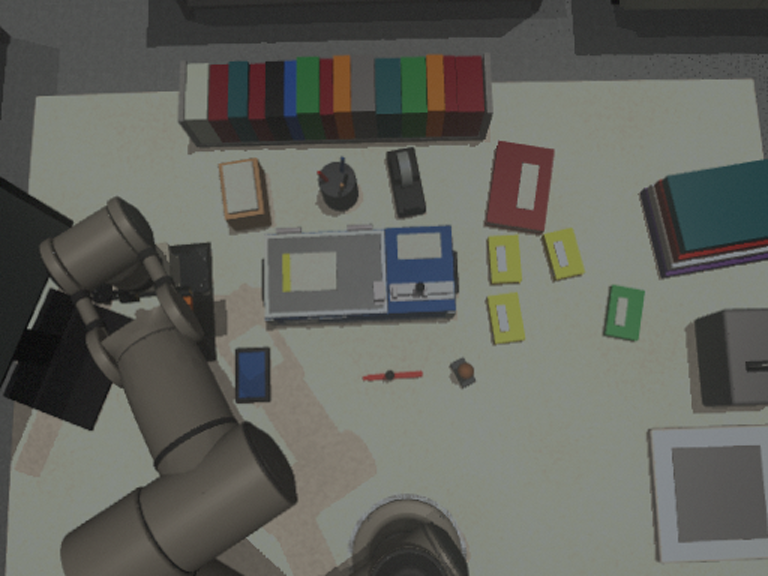

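The scene and top views show the case's bolt drawn and everything else in place. The black slab beside the mat is only a low monitor foot, about 5 mm high. The spatula measures about 200 mm, with its origin at (0.4936, 0.438) and yaw 0.098. Going down onto the handle.

```bash
python3 -m creep '[0.6,0.002,0.0285,-0.02,0.01, 0.6,0,0,-0.05,0, 0.6,0,0,-0.05,0, 0.6,0,0,-0.04,0, 0.6,0,0,0,0]'
python3 - <<'E'
from h import *
s=st(); c=read_camera("wrist");save(c,"w7")
E
```

```text
time: 7.6
tool_pos: [0.5104, 0.4305, 0.0903]
tool_rot: [3.12, 0.035, -3.057]
contact_force: [-1.1, -0.0, 1.7]
opening: 0.0551
t 7.6 pos [0.5104 0.4305 0.0903] rot [ 3.12   0.035 -3.057] F [-1.1 -0.   1.7] T [ 0.03  0.03 -0.02] op 0.0551
```

View pics/w7.png

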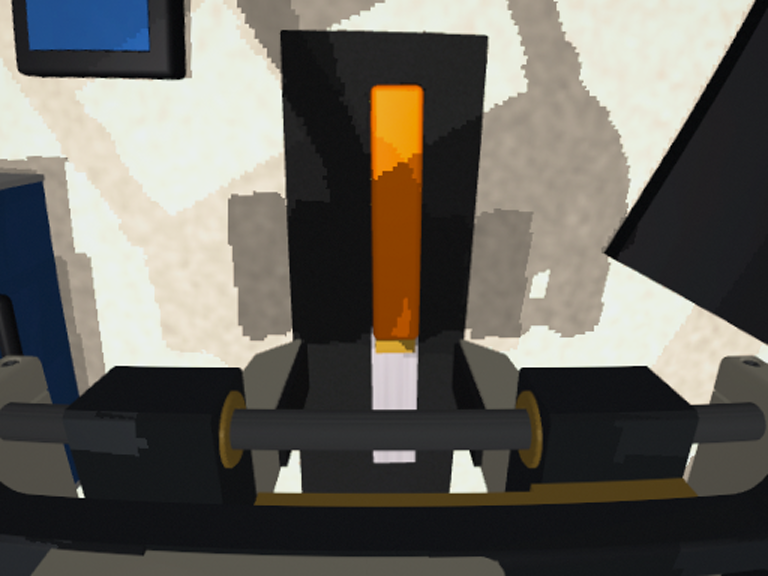

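```bash
python3 -m creep '[0.6,-0.003,0.0085,-0.02,0.012, 0.5,0,0,-0.02,0, 0.5,0,0,-0.013,0, 0.5,0,0,0,0]'
python3 - <<'E'
from h import *
s=st()
E
```

```text
time: 8.15
tool_pos: [0.5117, 0.4425, 0.0439]
tool_rot: [3.112, 0.049, -3.045]
contact_force: [0.4, -0.5, 0.1]
opening: 0.0458
t 8.15 pos [0.5117 0.4425 0.0439] rot [ 3.112  0.049 -3.045] F [ 0.4 -0.5  0.1] T [ 0.09  0.07 -0.02] op 0.0458
```

```bash
python3 -m creep '[0.5,-0.003,-0.003,-0.012,0, 0.4,0,0,0,0]'
python3 - <<'E'
from h import *
s=st()
E
python3 -m creep '[0.2,0,0,-0.0015,0, 0,0,0,0,0, 0,0,0,0,0, 0,0,0,0,0]' 60
python3 - <<'E'
from h import *
s=st(); c=read_camera("wrist");save(c,"w8")
E
```

```text
time: 8.4
tool_pos: [0.5089, 0.4398, 0.0322]
tool_rot: [3.111, 0.05, -3.045]
contact_force: [-0.5, 0.4, 0.1]
opening: 0.0401
t 8.4 pos [0.5089 0.4398 0.0322] rot [ 3.111  0.05  -3.045] F [-0.5  0.4  0.1] T [ 0.04  0.05 -0.01] op 0.0401
time: 8.9
tool_pos: [0.5093, 0.44, 0.0315]
tool_rot: [3.111, 0.052, -3.045]
contact_force: [-0.9, 0.2, -0.9]
opening: 0.0215
t 8.9 pos [0.5093 0.44   0.0315] rot [ 3.111  0.052 -3.045] F [-0.9  0.2 -0.9] T [ 0.07 -0.02  0.01] op 0.0215
```

View pics/w8.png

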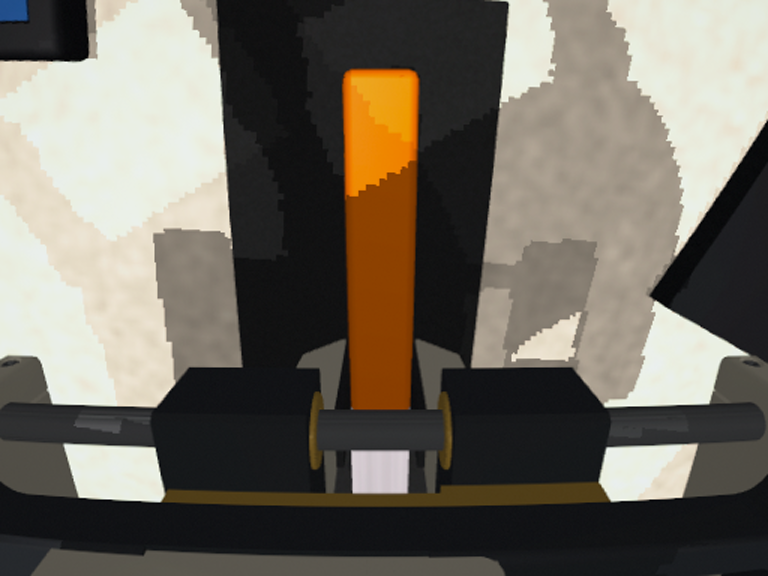

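Gripped at 21.5 mm. I'll record the spatula's pose in the tool frame, lift, and carry it to in front of the notch.

```bash
cat >> h.py <<'E'
from scipy.spatial.transform import Rotation as Ro
def rot(r): return Ro.from_euler("xyz",r).as_matrix()
def spat():
    G=json.load(open("grip.json"));s=telemetry.observe();R=rot(s["tool_rot"]);p=np.array(s["tool_pos"])
    Rs=R@np.array(G["R"]);o=p+R@np.array(G["o"])
    tip=o+Rs@[.115,0,.0015]
    print("spat o",np.round(o,4),"tip",np.round(tip,4),"ypr",np.round(Ro.from_matrix(Rs).as_euler("ZYX"),3))
E
python3 - <<'E'
from h import *
s=st();R=rot(s["tool_rot"]);p=np.array(s["tool_pos"])
Rs=Ro.from_euler("z",.098).as_matrix();o=np.array([.4936,.438,.003])
json.dump({"R":(R.T@Rs).tolist(),"o":(R.T@(o-p)).tolist()},open("grip.json","w"));spat()
E
python3 -m creep '[0,0,0,0.03,0, 0,0,0,0.04,0,0,-0.03,0,0.04,0, 0,-0.03,-0.02,0,-0.02, 0,-0.03,-0.06,0,-0.03, 0,-0.04,-0.06,0,-0.03, 0,-0.03,-0.06,0,0, 0,-0.01,-0.06,0,0, 0,0,-0.03,0,0, 0,0,0,0,0]' 60
python3 - <<'E'
from h import *
s=st();spat(); c=read_camera("wrist");save(c,"w9")
E
```

```text
t 8.95 pos [0.5093 0.44   0.0315] rot [ 3.111  0.052 -3.045] F [-0.7  0.  -1. ] T [0.04 0.07 0.01] op 0.0213
spat o [0.4936 0.438  0.003 ] tip [0.608  0.4493 0.0045] ypr [0.098 0.    0.   ]
time: 10.2
tool_pos: [0.3426, 0.159, 0.145]
tool_rot: [3.108, 0.057, -3.126]
contact_force: [0.0, 0.4, -1.3]
opening: 0.0211
t 10.2 pos [0.3426 0.159  0.145 ] rot [ 3.108  0.057 -3.126] F [ 0.   0.4 -1.3] T [0.06 0.02 0.04] op 0.0211
spat o [0.3269 0.1583 0.1164] tip [0.4419 0.1603 0.1185] ypr [ 0.017 -0.006  0.003]
```

View pics/w9.png

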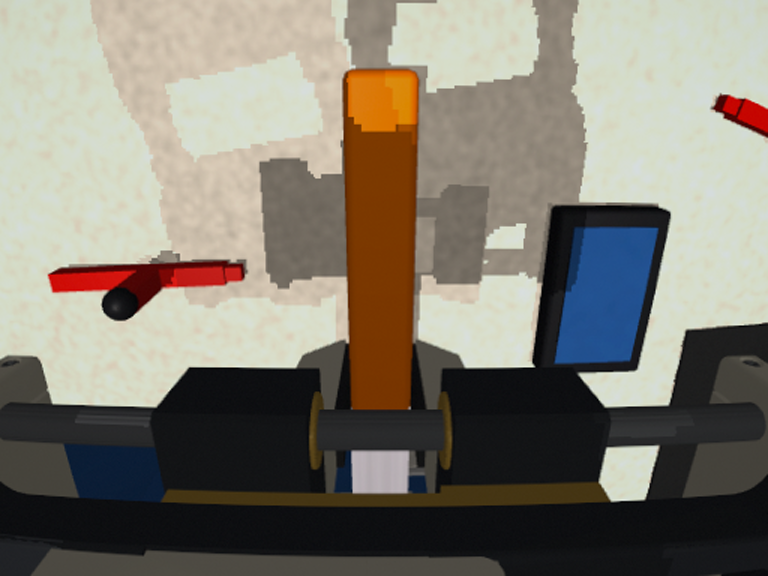

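```bash
python3 -m creep '[0,-0.005,-0.01,-0.02,-0.004, 0,0,-0.006,-0.012,0, 0,0,0,0,0]' 60
python3 - <<'E'
from h import *
import pickle
s=st();spat(); c=read_camera("scene");save(c,"s2",(300,180,512,330),3.6);pickle.dump(c,open("s2.pkl","wb"))
E
```

```text
time: 10.62
tool_pos: [0.3392, 0.1457, 0.113]
tool_rot: [3.107, 0.061, -3.128]
contact_force: [0.6, -0.5, 0.0]
opening: 0.0213
t 10.62 pos [0.3392 0.1457 0.113 ] rot [ 3.107  0.061 -3.128] F [ 0.6 -0.5  0. ] T [ 0.04  0.01 -0.08] op 0.0213
spat o [0.3236 0.1451 0.0844] tip [0.4386 0.1468 0.0869] ypr [ 0.015 -0.009  0.004]
```

View pics/s2.png

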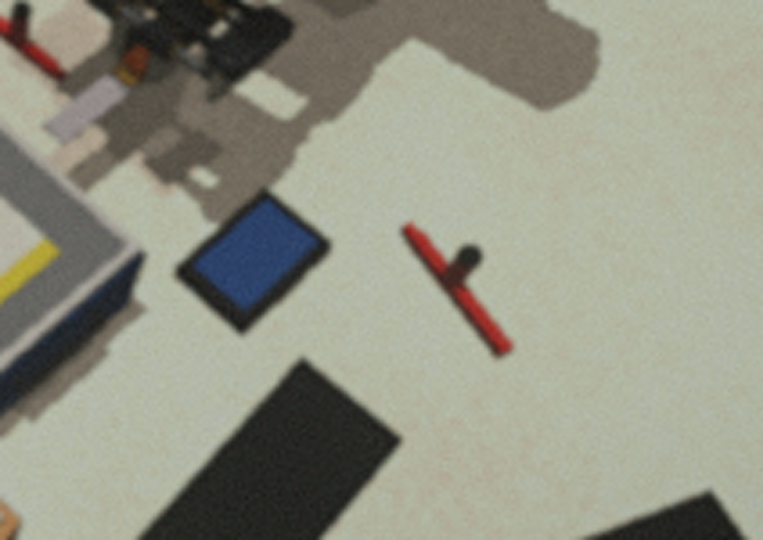

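```bash
python3 - <<'E'
from h import *
import pickle
c=pickle.load(open("s2.pkl","rb"))
uv=np.array([300+57/3.6,180+132/3.6]);print(uv,plane(c,[uv],.0885),proj(c,[.4386,.1468,.0869]))
T=read_camera("top");save(T,"t2",(150,130,300,260),5)
E
python3 -m creep '[0,0,-0.003,-0.004,0, 0,0,0,0,0]' 60
python3 - <<'E'
from h import *
st();spat()
E
```

```text
[315.83333333 216.66666667] [[0.433983   0.15351081 0.0885    ]] [[312.88138709 216.32366217]]
time: 10.98
tool_pos: [0.3403, 0.1435, 0.1101]
tool_rot: [3.106, 0.064, -3.126]
contact_force: [0.7, -1.9, -0.1]
opening: 0.0216
t 10.97 pos [0.3403 0.1435 0.1101] rot [ 3.106  0.064 -3.126] F [ 0.7 -1.9 -0.1] T [0.03 0.   0.01] op 0.0216
spat o [0.3248 0.1429 0.0814] tip [0.4398 0.1449 0.0843] ypr [ 0.017 -0.013  0.005]
```

View pics/t2.png

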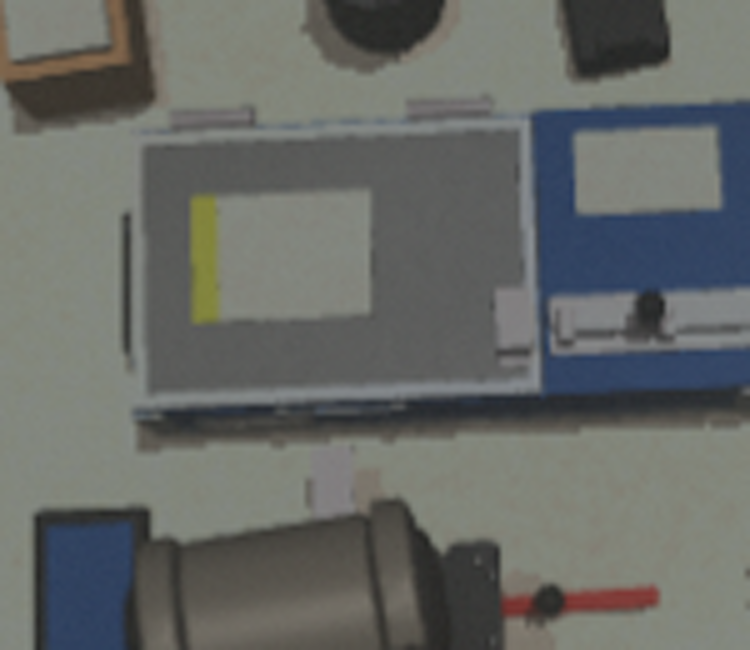

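The blade tip at (333,449) lines up with the notch frame, columns 275–405. Lowering 1.5 mm and inserting.

```bash
python3 -m creep '[0,0.008,0,-0.0015,0, 0,0.01,0,0,0, 0,0,0,0,0]' 60
python3 - <<'E'
from h import *
st();spat()
E
```

```text
time: 11.35
tool_pos: [0.3604, 0.1437, 0.109]
tool_rot: [3.106, 0.066, -3.126]
contact_force: [0.0, 0.8, -1.6]
opening: 0.0215
t 11.35 pos [0.3604 0.1437 0.109 ] rot [ 3.106  0.066 -3.126] F [ 0.   0.8 -1.6] T [ 0.02  0.06 -0.  ] op 0.0215
spat o [0.345  0.1431 0.0802] tip [0.46   0.1451 0.0833] ypr [ 0.017 -0.014  0.005]
```

```bash
python3 -m creep '[0,0.008,0,0,0, 0,0.008,0,0,0, 0,0,0,0,0]' 60
python3 - <<'E'
from h import *
st();spat()
E
```

```text
time: 11.72
tool_pos: [0.3778, 0.1436, 0.1089]
tool_rot: [3.106, 0.066, -3.127]
contact_force: [0.2, 0.5, -1.6]
opening: 0.0217
t 11.72 pos [0.3778 0.1436 0.1089] rot [ 3.106  0.066 -3.127] F [ 0.2  0.5 -1.6] T [-0.03  0.05 -0.03] op 0.0217
spat o [0.3623 0.1431 0.0802] tip [0.4773 0.145  0.0833] ypr [ 0.017 -0.014  0.005]
```

```bash
python3 -m creep '[0,0.008,0,0,0, 0,0.008,0,0,0, 0,0,0,0.006,0,0,0,0,0.006,0]' 60
python3 - <<'E'
from h import *
st();spat();c=read_camera("wrist");save(c,"w10");c=read_camera("scene");save(c,"s3",(200,120,420,320),3)
E
```

```text
time: 12.22
tool_pos: [0.3945, 0.1435, 0.1208]
tool_rot: [3.106, 0.064, -3.127]
contact_force: [1.7, 0.2, -6.5]
opening: 0.0212
t 12.22 pos [0.3945 0.1435 0.1208] rot [ 3.106  0.064 -3.127] F [ 1.7  0.2 -6.5] T [-0.01  0.24 -0.01] op 0.0212
spat o [0.379  0.1429 0.0921] tip [0.494  0.1448 0.095 ] ypr [ 0.016 -0.012  0.005]
```

View pics/w10.png

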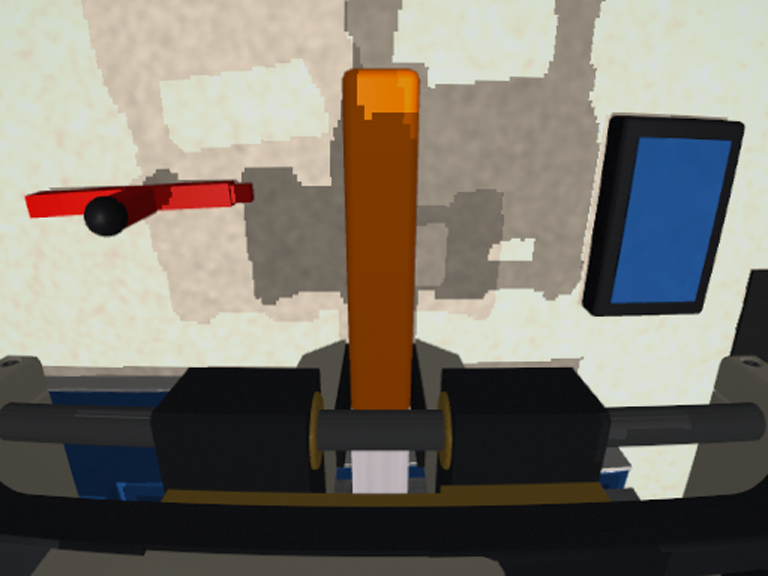

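View pics/s3.png

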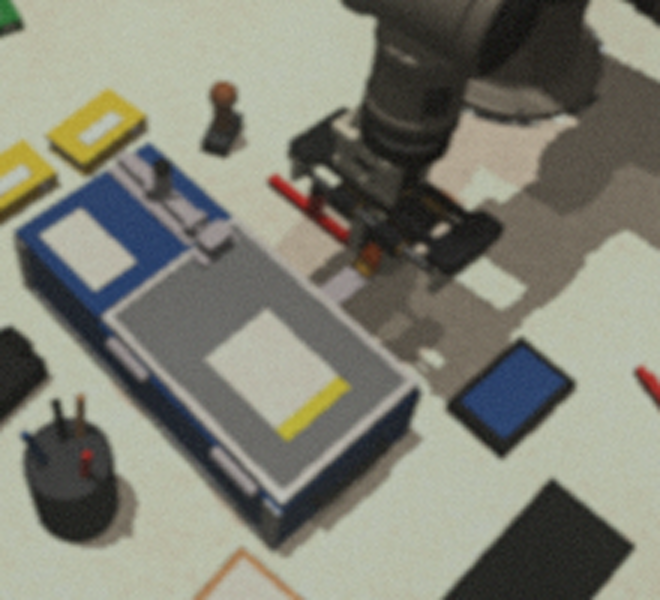

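It is in the notch and the lid is starting to lift, with -6 N at the wrist. Lifting further.

```bash
python3 -m creep '[0,0,0,0.008,0, 0,0,0,0.008,0, 0,0,0,0.008,0,0,0,0,0.008,0, 0,0,0,0,0, 0,0,0,0,0]' 60
python3 - <<'E'
from h import *
st();spat();c=read_camera("wrist");save(c,"w11");c=read_camera("scene");save(c,"s4",(200,120,420,320),3)
E
```

```text
time: 13.08
tool_pos: [0.3931, 0.1435, 0.1553]
tool_rot: [3.106, 0.063, -3.126]
contact_force: [0.9, -0.6, -5.5]
opening: 0.0213
t 13.07 pos [0.3931 0.1435 0.1553] rot [ 3.106  0.063 -3.126] F [ 0.9 -0.6 -5.5] T [-0.04  0.26  0.02] op 0.0213
spat o [0.3775 0.1429 0.1266] tip [0.4925 0.1448 0.1294] ypr [ 0.017 -0.011  0.004]
```

View pics/w11.png

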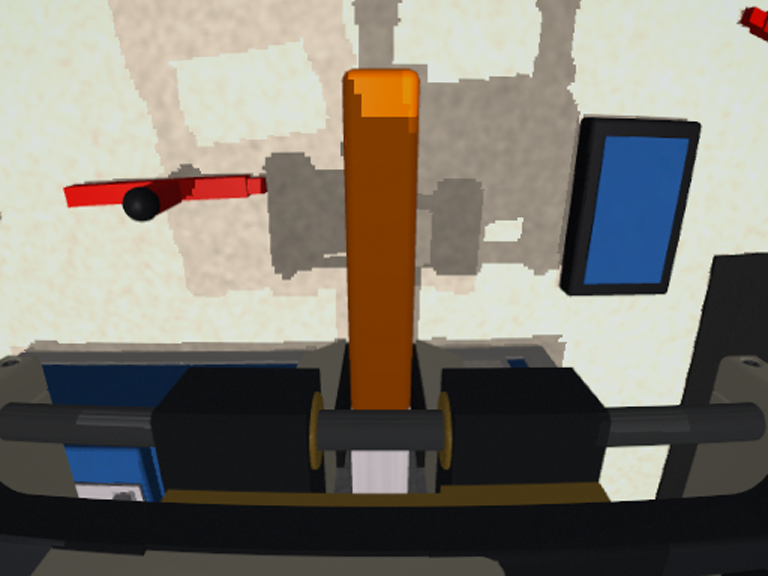

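View pics/s4.png

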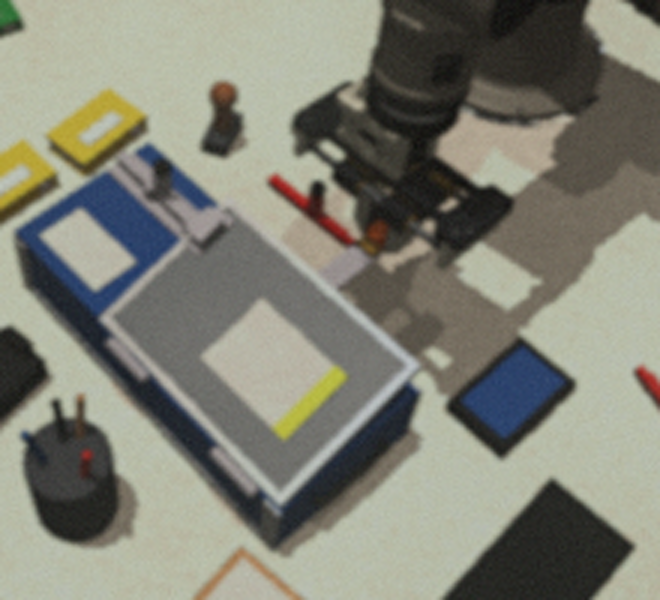

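The lid is up about 0.29 rad, as the scene view shows, with 5 N on the blade. I'll continue along the arc.

```bash
python3 -m creep '[0,0.003,0,0.009,0, 0,0.004,0,0.009,0, 0,0.004,0,0.009,0,0,0.005,0,0.009,0, 0,0.006,0,0.009,0, 0,0.006,0,0.009,0, 0,0.007,0,0.008,0, 0,0.008,0,0.008,0, 0,0,0,0,0]' 60
python3 - <<'E'
from h import *
st();spat();c=read_camera("scene");save(c,"s5",(200,80,420,320),2.5)
E
```

```text
time: 14.3
tool_pos: [0.4379, 0.1434, 0.2296]
tool_rot: [3.106, 0.059, -3.126]
contact_force: [-0.8, -0.8, -1.9]
opening: 0.0212
t 14.3 pos [0.4379 0.1434 0.2296] rot [ 3.106  0.059 -3.126] F [-0.8 -0.8 -1.9] T [0.06 0.15 0.02] op 0.0212
spat o [0.4223 0.1428 0.201 ] tip [0.5372 0.1447 0.2033] ypr [ 0.017 -0.007  0.004]
```

View pics/s5.png

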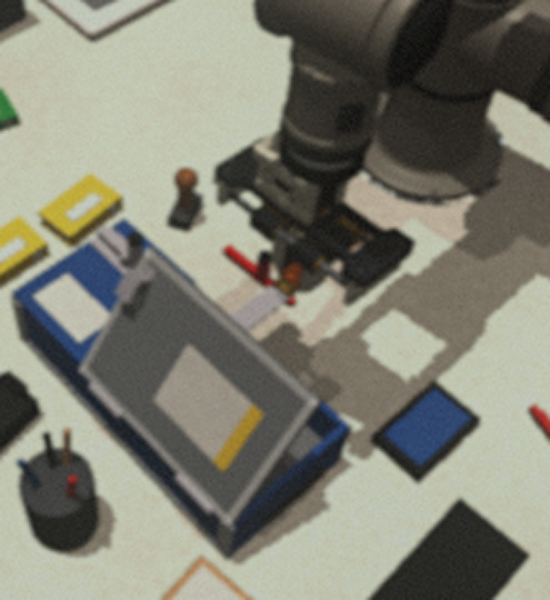

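```bash
python3 -m creep '[0,0.009,0,0.004,0, 0,0.009,0,0.003,0, 0,0.009,0,0.002,0,0,0.009,0,0.001,0, 0,0.009,0,0,0, 0,0.009,0,0,0, 0,0.009,0,0,0, 0,0.009,0,0,0, 0,0,0,0,0]' 60
python3 - <<'E'
from h import *
st();spat();c=read_camera("scene");save(c,"s6",(200,80,420,320),2.5);c=read_camera("wrist");save(c,"w12")
E
```

```text
time: 15.48
tool_pos: [0.5145, 0.1435, 0.2404]
tool_rot: [3.106, 0.059, -3.126]
contact_force: [-0.1, -0.4, -1.7]
opening: 0.0214
t 15.47 pos [0.5145 0.1435 0.2404] rot [ 3.106  0.059 -3.126] F [-0.1 -0.4 -1.7] T [-0.01  0.03 -0.02] op 0.0214
spat o [0.4989 0.1429 0.2117] tip [0.6139 0.1449 0.2141] ypr [ 0.017 -0.008  0.004]
```

View pics/s6.png

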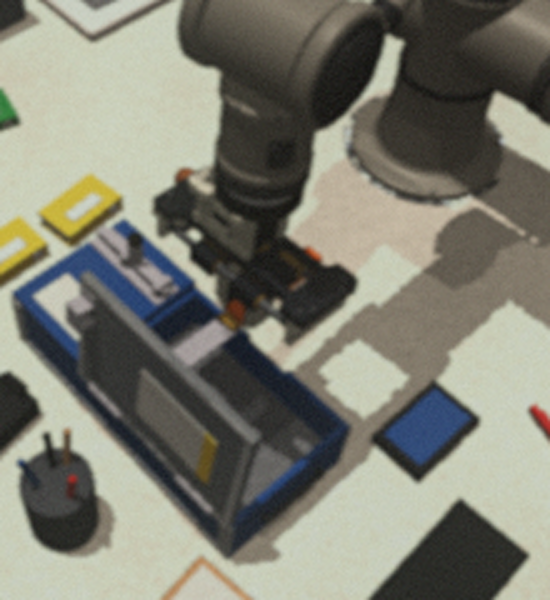

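View pics/w12.png

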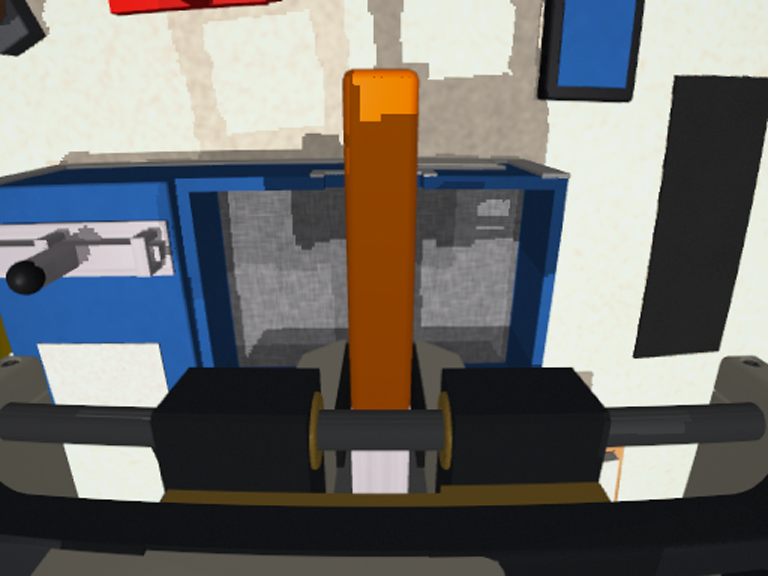

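The lid is near vertical (~1.45 rad) and the well is empty and visible. One more small push, then back to the mat.

```bash
python3 -m creep '[0,0.008,0,0,0, 0,0.008,0,0,0, 0,0,0,0,0]' 60;  python3 -m creep '[0,-0.03,0,0,0, 0,-0.05,0,0,0, 0,-0.05,0,0,0, 0,-0.05,0,0,0, 0,0,0.04,0,0, 0,0,0.06,0,0.03, 0,0,0.06,0,0.03, 0,0.02,0.06,0,0.02, 0,0.04,0.06,0,0, 0,0.05,0.015,0,0, 0,0.04,0,0,0, 0,0,0,0,0]' 60
python3 - <<'E'
from h import *
st();spat();c=read_camera("wrist");save(c,"w13")
E
```

```text
time: 15.95
tool_pos: [0.5308, 0.1437, 0.2407]
tool_rot: [3.106, 0.06, -3.126]
contact_force: [-0.1, -0.3, -0.9]
opening: 0.0214
time: 17.45
tool_pos: [0.4961, 0.4371, 0.2411]
tool_rot: [3.102, 0.079, -3.045]
contact_force: [0.2, -0.6, -1.0]
opening: 0.0214
t 17.45 pos [0.4961 0.4371 0.2411] rot [ 3.102  0.079 -3.045] F [ 0.2 -0.6 -1. ] T [-0.04  0.06  0.01] op 0.0214
spat o [0.4811 0.4354 0.2121] tip [0.5955 0.4467 0.2167] ypr [ 0.098 -0.027  0.009]
```

View pics/w13.png

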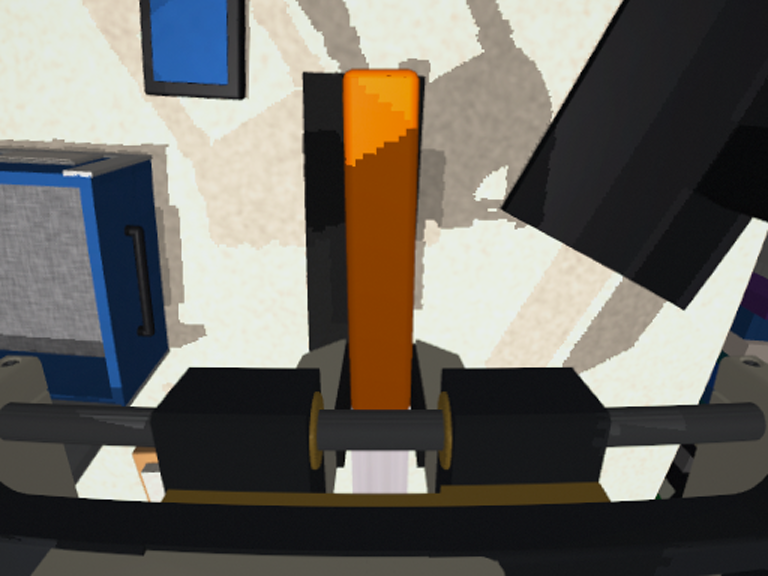

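```bash
python3 -m creep '[0,0.01,-0.003,-0.04,0, 0,0,0,-0.04,0, 0,0,0,-0.04,0, 0,0,0,-0.04,0, 0,0,0,-0.02,0, 0,0,0,0,0]' 60
python3 - <<'E'
from h import *
st();spat()
E
```

```text
time: 18.25
tool_pos: [0.4996, 0.4348, 0.0597]
tool_rot: [3.098, 0.082, -3.042]
contact_force: [-0.3, -0.0, -0.8]
opening: 0.0216
t 18.25 pos [0.4996 0.4348 0.0597] rot [ 3.098  0.082 -3.042] F [-0.3 -0.  -0.8] T [ 0.01  0.03 -0.01] op 0.0216
spat o [0.4847 0.4332 0.0307] tip [0.599  0.4447 0.0357] ypr [ 0.101 -0.03   0.012]
```

```bash
python3 -m creep '[0,0.003,0,-0.012,0, 0,0,0,-0.01,0, 0,0,0,-0.004,0, 0,0,0,0,0]' 60
python3 - <<'E'
from h import *
st();spat()
E
```

```text
time: 18.75
tool_pos: [0.5036, 0.436, 0.0356]
tool_rot: [3.096, 0.086, -3.042]
contact_force: [0.4, 0.1, -1.5]
opening: 0.0216
t 18.75 pos [0.5036 0.436  0.0356] rot [ 3.096  0.086 -3.042] F [ 0.4  0.1 -1.5] T [0.07 0.06 0.02] op 0.0216
spat o [0.4888 0.4344 0.0066] tip [0.6031 0.446  0.0121] ypr [ 0.101 -0.035  0.015]
```

```bash
python3 -m creep '[0,0,0,-0.003,0, 0.15,0,0,0,0, 0.4,0,0,0,0, 0.4,0,0,0,0, 0.5,0,0,0,0]' 10
python3 - <<'E'
from h import *
st()
E
python3 -m creep '[0.6,0,0,0.03,0, 0.6,0,0,0.06,0, 0.6,0,0,0.06,0, 0.6,0,0,0.06,0, 0.6,0,-0.06,0.06,0, 0.6,0,-0.06,0,0, 0.6,0,0,0,0]'
python3 - <<'E'
from h import *
import pickle
st();c=read_camera("wrist");save(c,"w14");c=read_camera("top");save(c,"t3");pickle.dump(c,open("t3.pkl","wb"))
E
```

```text
time: 19.38
tool_pos: [0.5044, 0.4365, 0.0341]
tool_rot: [3.094, 0.089, -3.042]
contact_force: [-0.0, 1.1, -0.7]
opening: 0.0425
t 19.38 pos [0.5044 0.4365 0.0341] rot [ 3.094  0.089 -3.042] F [-0.   1.1 -0.7] T [0.03 0.06 0.02] op 0.0425
time: 20.25
tool_pos: [0.5023, 0.3294, 0.2948]
tool_rot: [3.096, 0.09, -3.041]
contact_force: [0.2, 0.3, -0.2]
opening: 0.0551
t 20.25 pos [0.5023 0.3294 0.2948] rot [ 3.096  0.09  -3.041] F [ 0.2  0.3 -0.2] T [0.03 0.05 0.01] op 0.0551
```

View pics/w14.png

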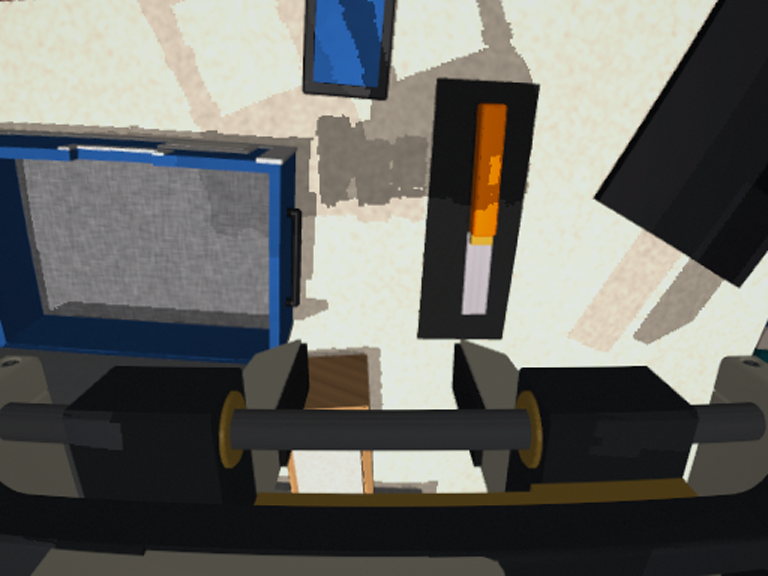

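View pics/t3.png

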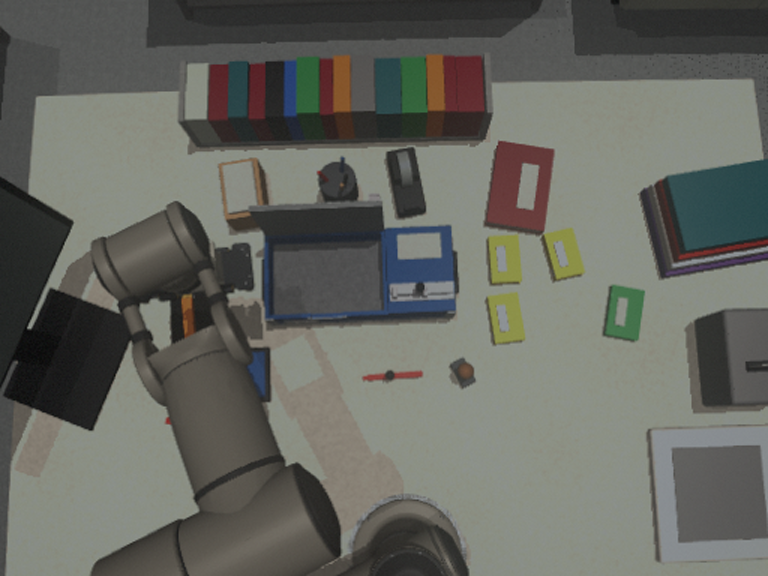

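The wrist view shows the spatula flat on the mat, handle (490,170) and blade (475,280), and the top view shows the lid standing open. The tool has picked up a small tilt (pitch 0.09), because each row starts from the measured pose. I'll reduce it by pressing the shut fingertips gently against the case's fixed front wall.

```bash
python3 -m creep '[0,-0.03,-0.055,0,-0.03, 0,-0.03,-0.06,0,-0.03, 0,-0.03,-0.06,-0.02,-0.03, 0,0,-0.06,-0.04,0, 0,0,-0.02,-0.06,0, 0,0,0,-0.06,0, 0,0,0,-0.02,0,0,0,0,0,0]' 20
python3 - <<'E'
from h import *
st();
E
```

```text
time: 21.35
tool_pos: [0.4171, 0.0963, 0.0952]
tool_rot: [3.093, 0.094, -3.121]
contact_force: [-0.2, 0.8, -0.0]
opening: 0.0005
t 21.35 pos [0.4171 0.0963 0.0952] rot [ 3.093  0.094 -3.121] F [-0.2  0.8 -0. ] T [-0.01  0.09  0.01] op 0.0005
```

```bash
python3 -m creep '[0,0.02,-0.02,-0.010,0, 0,0.01,0,0,0, 0,0.004,0,0,0, 0,0.004,0,0,0]' 20
python3 - <<'E'
from h import *
st();
E
python3 -m creep '[0,0.004,0,0,0, 0,0.004,0,0,0, 0,0.004,0,0,0, 0,0.004,0,0,0]' 20
python3 - <<'E'
from h import *
st();
E
```

```text
time: 21.85
tool_pos: [0.4505, 0.0785, 0.086]
tool_rot: [3.093, 0.078, -3.115]
contact_force: [-14.4, -6.9, 8.4]
opening: 0.0003
t 21.85 pos [0.4505 0.0785 0.086 ] rot [ 3.093  0.078 -3.115] F [-14.4  -6.9   8.4] T [-1.13  2.39 -0.05] op 0.0003
time: 22.35
tool_pos: [0.4511, 0.0797, 0.0859]
tool_rot: [3.096, 0.044, -3.108]
contact_force: [-12.6, -7.3, 4.7]
opening: 0.0004
t 22.35 pos [0.4511 0.0797 0.0859] rot [ 3.096  0.044 -3.108] F [-12.6  -7.3   4.7] T [-1.14  2.   -0.08] op 0.0004
```

```bash
python3 -m creep '[0,0.004,0,0,-0.004, 0,0.004,0,0,-0.004, 0,0.004,0,0,-0.004, 0,0.004,0,0,-0.004, 0,0.004,0,0,-0.004, 0,0.004,0,0,-0.004, 0,0.004,0,0,-0.004, 0,0.004,0,0,-0.004]' 20
python3 - <<'E'
from h import *
st();
E
python3 -m creep '[0,-0.03,0,0.02,0, 0,-0.01,-0.03,0.06,0, 0,0,-0.06,0.06,0, 0,0.06,-0.06,0.02,0, 0,0.06,-0.06,0,0, 0,0.03,-0.03,0,0, 0,0,0,0,0]' 20
python3 - <<'E'
from h import *
import pickle
st();c=read_camera("wrist");save(c,"w15");pickle.dump(c,open("w15.pkl","wb"))
E
```

```text
time: 23.35
tool_pos: [0.4519, 0.0809, 0.0864]
tool_rot: [3.105, -0.027, -3.127]
contact_force: [-13.1, -7.0, 4.8]
opening: 0.0008
t 23.35 pos [0.4519 0.0809 0.0864] rot [ 3.105 -0.027 -3.127] F [-13.1  -7.    4.8] T [-0.98  1.76  0.04] op 0.0008
time: 24.22
tool_pos: [0.5331, -0.1093, 0.2327]
tool_rot: [3.11, -0.015, -3.12]
contact_force: [0.4, 1.2, 0.5]
opening: 0.0004
t 24.23 pos [ 0.5331 -0.1093  0.2327] rot [ 3.11  -0.015 -3.12 ] F [0.4 1.2 0.5] T [0.07 0.03 0.02] op 0.0004
```

View pics/w15.png

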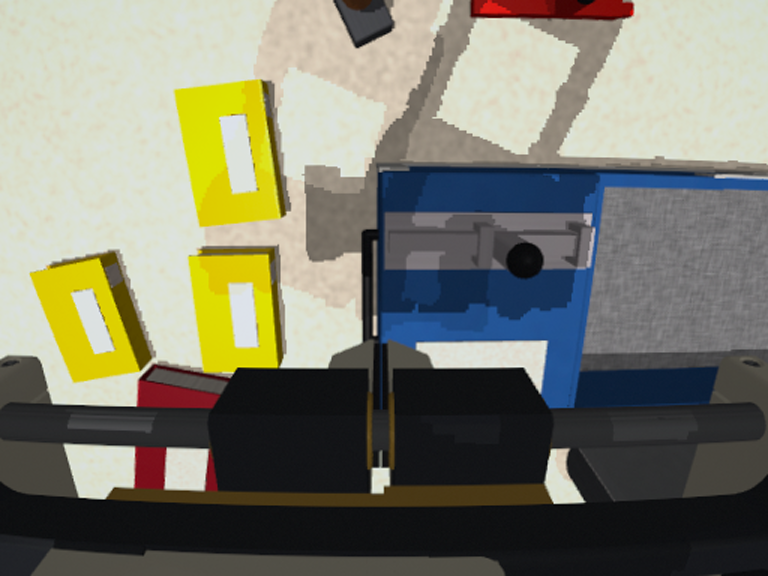

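The tilt is now below 0.03. Next I'll measure the three dictionaries: A at (235,150), B at (238,310), C at (92,320).

```bash
cat >> h.py <<'E'
def books(c,z=.024,mn=400):
    h=cv2.cvtColor(c["image"],cv2.COLOR_RGB2HSV)
    m=cv2.inRange(h,(22,150,150),(33,255,255))
    m=cv2.morphologyEx(m,cv2.MORPH_CLOSE,np.ones((15,15)))
    for k in cv2.findContours(m,cv2.RETR_EXTERNAL,cv2.CHAIN_APPROX_NONE)[0]:
        if cv2.contourArea(k)<mn: continue
        P=plane(c,k.reshape(-1,2),z);q=cv2.minAreaRect((P[:,:2]*1000).astype(np.float32))
        b=cv2.boxPoints(q);e=[np.linalg.norm(b[1]-b[0]),np.linalg.norm(b[2]-b[1])]
        v=b[1]-b[0] if e[0]>e[1] else b[2]-b[1]
        a=np.arctan(v[1]/v[0]) if abs(v[0])>1e-6 else 1.57
        print("book px",np.round(k.reshape(-1,2).mean(0)),"c",np.round(np.array(q[0])/1000,4),"size",np.round(e,1),"ang",round(a,3))
E
python3 - <<'E'
from h import *
import pickle
c=pickle.load(open("w15.pkl","rb"));books(c)
T=read_camera("top");books(T,mn=150)
# height check: top corners book A in both
S=pickle.load(open("scene0.pkl","rb"))
save(T,"t4",(310,140,420,240),6)
E
```

```text
book px [ 56. 213.] c [ 0.588  -0.3393] size [61.8 99.6] ang 0.201
book px [155. 207.] c [ 0.5792 -0.2163] size [ 61.5 101.7] ang 0.031
book px [152. 101.] c [ 0.4587 -0.2125] size [61.9 97.5] ang 0.114
```

View pics/t4.png

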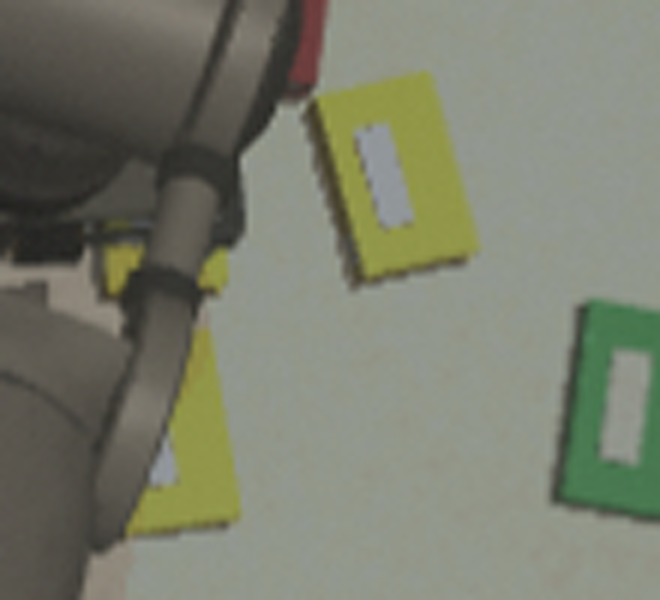

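Sizes and positions agree between the wrist and top views at z = 24 mm. I'll pick A first, with the jaws offset 10 mm away from the case so that the gripper body clears its side.

```bash
python3 -m creep '[1,-0.03,-0.04,0,0.03, 1,-0.03,-0.04,0,0.03, 1,-0.014,-0.032,0,0.03, 1,0,0,-0.04,0, 1,0,0,-0.04,0, 1,0,0,-0.02,0, 1,0,0,0,0]' 30
python3 - <<'E'
from h import *
import pickle
st();c=read_camera("wrist");save(c,"w16")
E
```

```text
time: 25.2
tool_pos: [0.4521, -0.2106, 0.1351]
tool_rot: [3.109, -0.014, -3.014]
contact_force: [0.3, 0.2, -0.8]
opening: 0.0657
t 25.2 pos [ 0.4521 -0.2106  0.1351] rot [ 3.109 -0.014 -3.014] F [ 0.3  0.2 -0.8] T [ 0.09 -0.05 -0.01] op 0.0657
```

View pics/w16.png

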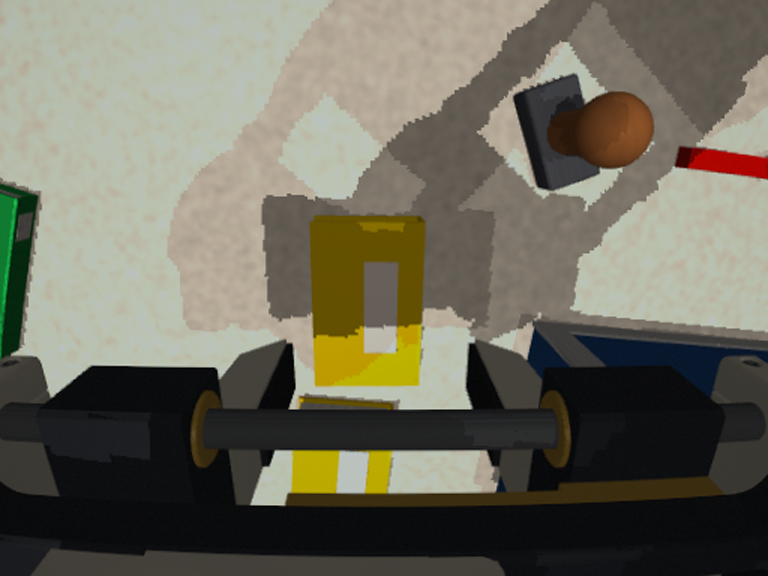

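```bash
python3 -m creep '[1,0.004,-0.011,-0.02,-0.012, 1,0,0,-0.03,0, 1,0,0,-0.02,0, 1,0,0,-0.005,0, 1,0,0,0,0]' 30
python3 - <<'E'
from h import *
import pickle
st();c=read_camera("wrist");save(c,"w17")
E
```

```text
time: 25.88
tool_pos: [0.4606, -0.2214, 0.0674]
tool_rot: [3.119, -0.003, -3.023]
contact_force: [0.4, 0.4, -0.2]
opening: 0.0918
t 25.88 pos [ 0.4606 -0.2214  0.0674] rot [ 3.119e+00 -3.000e-03 -3.023e+00] F [ 0.4  0.4 -0.2] T [ 0.05  0.01 -0.04] op 0.0918
```

View pics/w17.png

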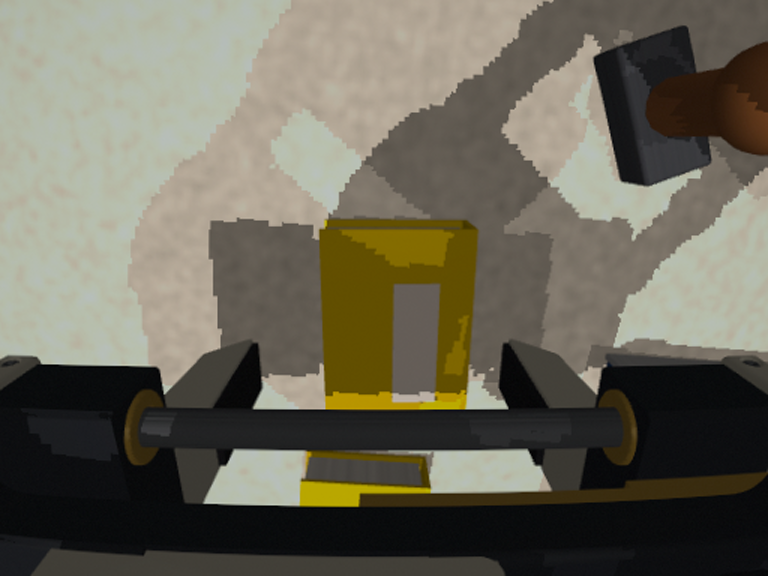

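Book A is between the fingers, shifted right as intended. Going down and closing.

```bash
python3 -m creep '[1,-0.002,0,-0.02,0, 1,0,0,-0.015,0, 1,0,0,0,0]' 30
python3 - <<'E'
from h import *
st()
E
```

```text
time: 26.3
tool_pos: [0.4606, -0.2224, 0.0348]
tool_rot: [3.123, 0.002, -3.023]
contact_force: [-0.4, 0.4, 0.4]
opening: 0.0919
t 26.3 pos [ 0.4606 -0.2224  0.0348] rot [ 3.123e+00  2.000e-03 -3.023e+00] F [-0.4  0.4  0.4] T [0.08 0.03 0.03] op 0.0919
```

```bash
python3 -m creep '[1,-0.002,0,-0.006,0, 0.6,0,0,0,0, 0.5,0,0,0,0,0.5,0,0,0,0, 0.5,0,0,0,0]' 30
python3 - <<'E'
from h import *
import pickle
st()
E
python3 -m creep '[0.5,0,0,0.02,0, 0.5,0,0,0.05,0, 0.5,0,0,0.05,0, 0.5,0,0,0.05,0, 0.5,0,0,0,0]' 40
python3 - <<'E'
from h import *
import pickle
st();c=read_camera("wrist");save(c,"w18")
E
```

```text
time: 26.92
tool_pos: [0.4591, -0.2225, 0.0298]
tool_rot: [3.124, 0.003, -3.022]
contact_force: [-0.5, 0.5, -1.8]
opening: 0.0617
t 26.93 pos [ 0.4591 -0.2225  0.0298] rot [ 3.124e+00  3.000e-03 -3.022e+00] F [-0.5  0.5 -1.8] T [-0.02  0.04 -0.06] op 0.0617
time: 27.55
tool_pos: [0.4577, -0.2222, 0.2036]
tool_rot: [3.123, 0.001, -3.023]
contact_force: [-0.2, 0.1, -2.1]
opening: 0.0618
t 27.55 pos [ 0.4577 -0.2222  0.2036] rot [ 3.123e+00  1.000e-03 -3.023e+00] F [-0.2  0.1 -2.1] T [-0.03 -0.07  0.01] op 0.0618
```

View pics/w18.png

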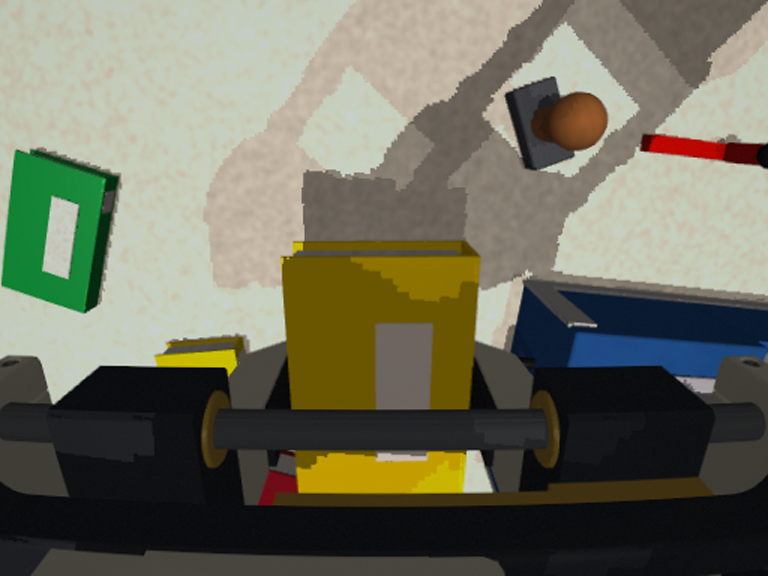

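Book A is held, at 62 mm opening and with its weight showing. I'll carry it over to the left half of the well.

```bash
python3 -m creep '[0.5,0,0.03,0.02,-0.02, 0.5,0,0.06,0.01,-0.03, 0.5,0.02,0.06,0,-0.03, 0.5,0.03,0.06,0,-0.028, 0.5,0.03,0.06,0,0, 0.5,0.02,0.06,0,0, 0.5,0,0.06,0,0, 0.5,0,0.02,0,0, 0.5,0,0,0,0]' 40
python3 - <<'E'
from h import *
import pickle
st();c=read_camera("wrist");save(c,"w19")
E
```

```text
time: 28.72
tool_pos: [0.5447, 0.1883, 0.2118]
tool_rot: [3.118, -0.033, -3.138]
contact_force: [0.3, -1.2, -1.6]
opening: 0.0621
t 28.73 pos [0.5447 0.1883 0.2118] rot [ 3.118 -0.033 -3.138] F [ 0.3 -1.2 -1.6] T [-0.06 -0.01  0.  ] op 0.0621
```

View pics/w19.png

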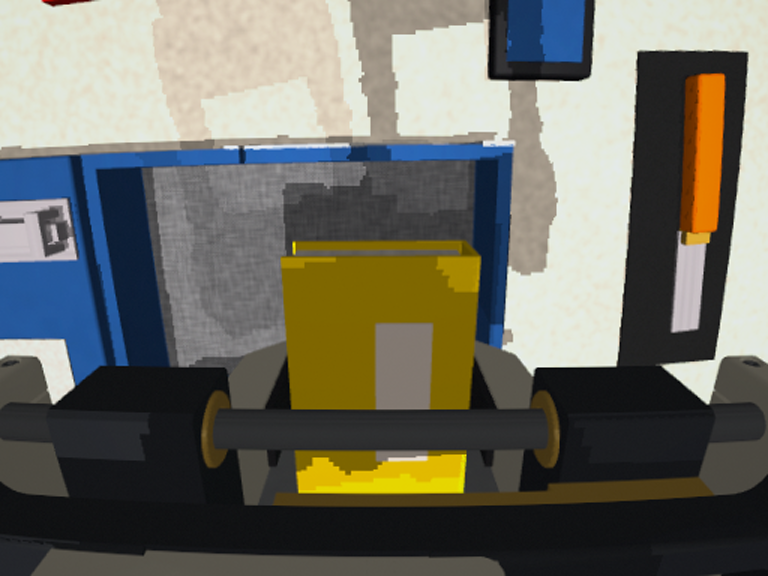

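Run:
```python
from h import *
c=read_camera("wrist")
for p in((514,145),(476,163),(97,170),(80,156)):
    print(p,np.round(plane(c,[np.array(p)/1.5],.088)[0],4))
```

```text
(514, 145) [0.4598 0.2642 0.088 ]
(476, 163) [0.4697 0.2436 0.088 ]
(97, 170) [0.4715 0.0334 0.088 ]
(80, 156) [0.4636 0.0244 0.088 ]
```

```bash
python3 -m creep '[0.5,0.008,0.002,-0.03,0.006, 0.5,0,0,-0.05,0, 0.5,0,0,-0.03,0, 0.5,0,0,0,0]' 40
python3 - <<'E'
from h import *
st()
E
```

```text
time: 29.32
tool_pos: [0.5535, 0.1822, 0.0988]
tool_rot: [3.12, -0.033, -3.142]
contact_force: [-0.4, 0.2, -1.9]
opening: 0.0616
t 29.32 pos [0.5535 0.1822 0.0988] rot [ 3.12  -0.033 -3.142] F [-0.4  0.2 -1.9] T [-0.02 -0.02  0.01] op 0.0616
```

```bash
python3 -m creep '[0.5,0.003,0.007,-0.015,0.01, 0.5,0,0,-0.012,0, 0.5,0,0,0,0]' 40
python3 - <<'E'
from h import *
st()
E
```

```text
time: 29.7
tool_pos: [0.5586, 0.1886, 0.0727]
tool_rot: [3.119, -0.029, -3.133]
contact_force: [-0.2, -1.0, -1.6]
opening: 0.0614
t 29.7 pos [0.5586 0.1886 0.0727] rot [ 3.119 -0.029 -3.133] F [-0.2 -1.  -1.6] T [-0.01  0.04  0.01] op 0.0614
```

```bash
python3 -m creep '[0.5,-0.001,0,-0.005,0, 0.75,0,0,0,0, 0.84,0,0,0,0, 0.84,0,0,0,0, 0.84,0,0,0.02,0, 0.84,0,0,0.05,0, 0.84,0,0,0.06,0, 0.84,0,0,0.02,0, 0.84,0,0,0,0]' 40
python3 - <<'E'
from h import *
st();c=read_camera("wrist");save(c,"w20")
E
```

```text
time: 30.82
tool_pos: [0.5582, 0.1889, 0.2251]
tool_rot: [3.118, -0.023, -3.132]
contact_force: [-0.4, 0.4, -0.0]
opening: 0.0768
t 30.82 pos [0.5582 0.1889 0.2251] rot [ 3.118 -0.023 -3.132] F [-0.4  0.4 -0. ] T [-0.   -0.01 -0.01] op 0.0768
```

View pics/w20.png

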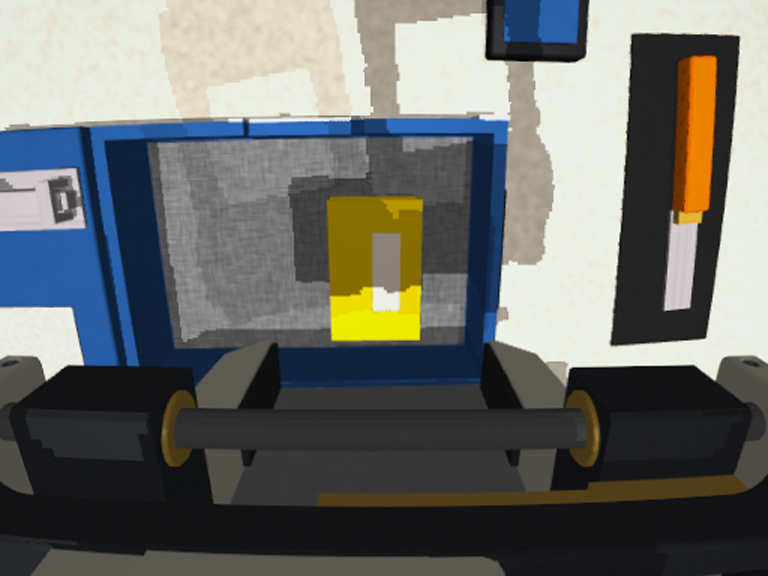

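Book A lies flat in the left half of the well, at (375,270). Going for B, looking again before descending.

```bash
python3 -m creep '[1,0,-0.04,0,0, 1,0,-0.06,0,0.01, 1,0.01,-0.06,0,0.01, 1,0.01,-0.06,0,0, 1,0,-0.06,0,0, 1,0,-0.06,0,0, 1,0,-0.06,-0.02,0, 1,0,-0.01,-0.02,0,1,0,0,0,0]' 40
python3 - <<'E'
from h import *
st();c=read_camera("wrist");save(c,"w21");books(c)
E
```

```text
time: 32.0
tool_pos: [0.5707, -0.2294, 0.1673]
tool_rot: [3.111, -0.046, -3.109]
contact_force: [0.0, 1.0, 0.4]
opening: 0.0918
t 32.0 pos [ 0.5707 -0.2294  0.1673] rot [ 3.111 -0.046 -3.109] F [0.  1.  0.4] T [-0.01 -0.02  0.01] op 0.0918
book px [262. 228.] c [ 0.6062 -0.216 ] size [61.3 47. ] ang -1.535
book px [131. 198.] c [ 0.5865 -0.34  ] size [61.5 94.4] ang 0.201
```

View pics/w21.png

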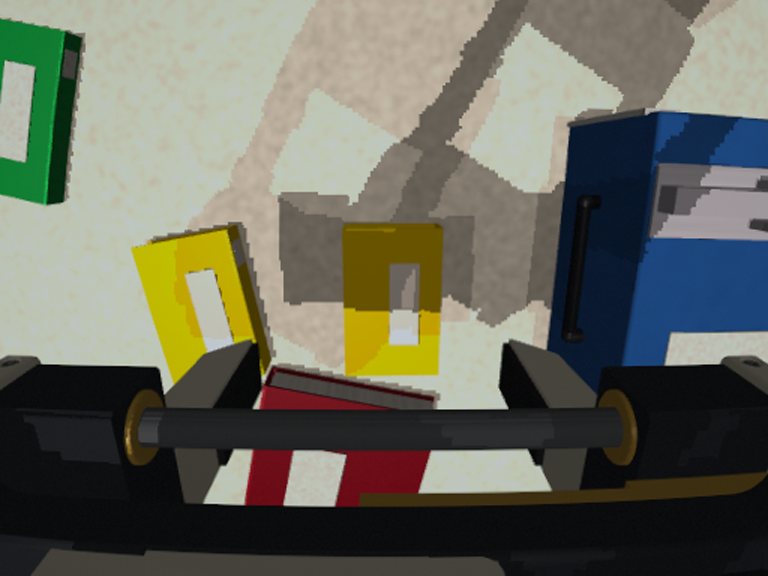

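```bash
python3 -m creep '[1,0.002,0.002,-0.04,0, 1,0,0,-0.05,0, 1,0,0,-0.03,0, 1,0,0,-0.005,0,1,0,0,0,0]' 40
python3 - <<'E'
from h import *
st();c=read_camera("wrist");save(c,"w22")
E
```

```text
time: 32.67
tool_pos: [0.5764, -0.2222, 0.0447]
tool_rot: [3.115, -0.039, -3.102]
contact_force: [0.2, -0.4, -0.5]
opening: 0.0918
t 32.67 pos [ 0.5764 -0.2222  0.0447] rot [ 3.115 -0.039 -3.102] F [ 0.2 -0.4 -0.5] T [ 0.06 -0.04  0.  ] op 0.0918
```

View pics/w22.png

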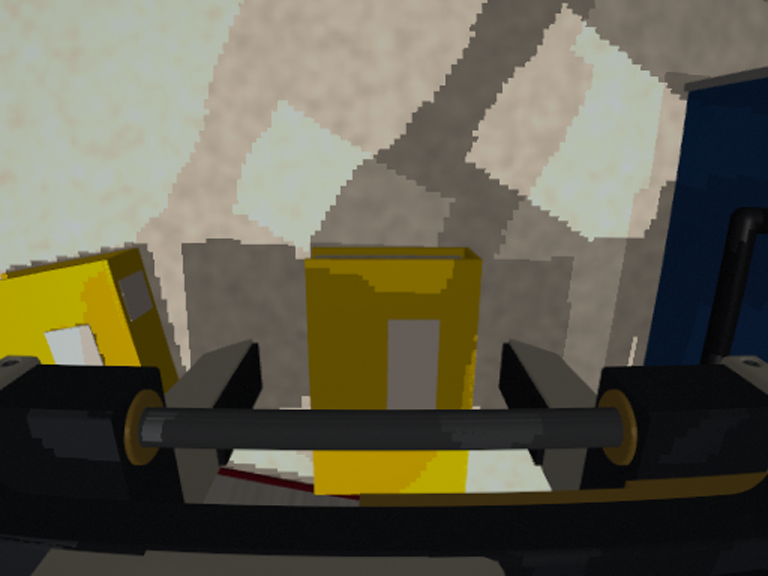

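```bash
python3 -m creep '[1,-0.002,-0.003,-0.013,0, 1,0,0,-0.002,0, 0.6,0,0,0,0, 0.5,0,0,0,0,0.5,0,0,0,0, 0.5,0,0,0,0]' 40
python3 - <<'E'
from h import *
import pickle
st()
E
python3 -m creep '[0.5,0,0,0.03,0, 0.5,0,0,0.06,0, 0.5,0,0,0.06,0, 0.5,0,0,0.04,0, 0.5,0,0,0,0]' 40
python3 - <<'E'
from h import *
st()
E
```

```text
time: 33.48
tool_pos: [0.5759, -0.2261, 0.0325]
tool_rot: [3.117, -0.034, -3.102]
contact_force: [-0.5, 0.2, -0.4]
opening: 0.0616
t 33.48 pos [ 0.5759 -0.2261  0.0325] rot [ 3.117 -0.034 -3.102] F [-0.5  0.2 -0.4] T [ 0.11 -0.03  0.  ] op 0.0616
time: 34.1
tool_pos: [0.5737, -0.2255, 0.2261]
tool_rot: [3.116, -0.037, -3.102]
contact_force: [-0.0, -0.1, -2.3]
opening: 0.0623
t 34.1 pos [ 0.5737 -0.2255  0.2261] rot [ 3.116 -0.037 -3.102] F [-0.  -0.1 -2.3] T [ 0.12 -0.01  0.01] op 0.0623
```

```bash
python3 -m creep '[0.5,0,0.04,0,-0.01, 0.5,-0.01,0.06,0,-0.01, 0.5,-0.005,0.06,0,-0.01, 0.5,0,0.06,0,0, 0.5,0,0.06,0,0, 0.5,0,0.03,0,0, 0.5,0,0,0,0]' 40
python3 - <<'E'
from h import *
import pickle
st();c=read_camera("wrist");save(c,"w23")
E
```

```text
time: 34.98
tool_pos: [0.5517, 0.0929, 0.2129]
tool_rot: [3.114, -0.055, -3.136]
contact_force: [-1.0, -0.1, -1.5]
opening: 0.0618
t 34.98 pos [0.5517 0.0929 0.2129] rot [ 3.114 -0.055 -3.136] F [-1.  -0.1 -1.5] T [-0.03 -0.01  0.  ] op 0.0618
```

View pics/w23.png

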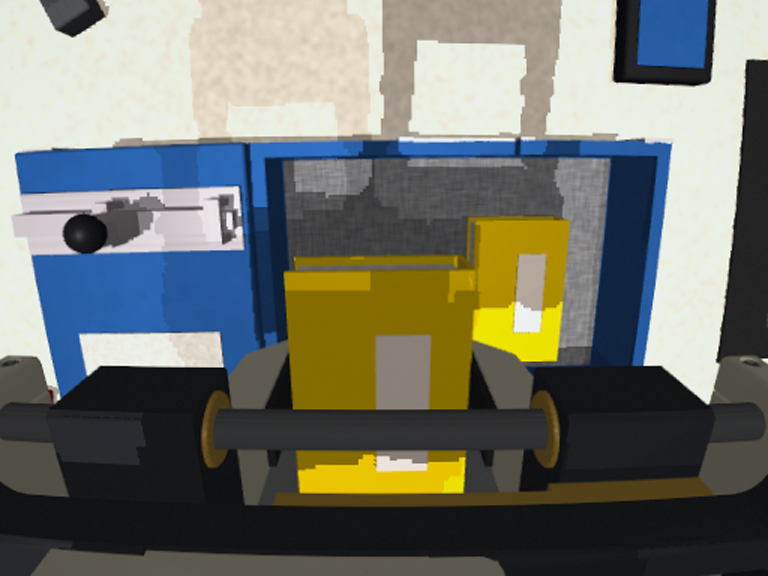

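```bash
python3 -m creep '[0.5,0.002,0.003,-0.03,0, 0.5,0,0,-0.05,0, 0.5,0,0,-0.03,0, 0.5,0,0,0,0]' 40
python3 - <<'E'
from h import *
st()
E
```

```text
time: 35.52
tool_pos: [0.553, 0.0892, 0.0974]
tool_rot: [3.116, -0.058, 3.141]
contact_force: [0.8, -0.2, -1.5]
opening: 0.0616
t 35.52 pos [0.553  0.0892 0.0974] rot [ 3.116 -0.058  3.141] F [ 0.8 -0.2 -1.5] T [ 0.05 -0.06  0.01] op 0.0616
```

```bash
python3 -m creep '[0.5,0.001,0.005,-0.015,0.012, 0.5,0,0,-0.010,0, 0.5,0,0,0,0]' 40
python3 - <<'E'
from h import *
st()
E
```

```text
time: 35.9
tool_pos: [0.5556, 0.0931, 0.0728]
tool_rot: [3.117, -0.055, -3.131]
contact_force: [-0.1, -0.4, -0.8]
opening: 0.0615
t 35.9 pos [0.5556 0.0931 0.0728] rot [ 3.117 -0.055 -3.131] F [-0.1 -0.4 -0.8] T [ 0.03 -0.01  0.02] op 0.0615
```

```bash
python3 -m creep '[0.5,0,0,-0.003,0, 0.75,0,0,0,0, 0.83,0,0,0,0, 0.83,0,0,0,0, 0.83,0,0,0.02,0, 0.83,0,0,0.05,0, 0.83,0,0,0.06,0, 0.83,0,0,0.02,0, 0.83,0,0,0,0]' 40
python3 - <<'E'
from h import *
st();c=read_camera("wrist");save(c,"w24")
E
```

```text
time: 37.02
tool_pos: [0.5562, 0.0933, 0.2269]
tool_rot: [3.117, -0.05, -3.131]
contact_force: [0.2, 0.5, 0.1]
opening: 0.0764
t 37.02 pos [0.5562 0.0933 0.2269] rot [ 3.117 -0.05  -3.131] F [0.2 0.5 0.1] T [0.02 0.01 0.01] op 0.0764
```

View pics/w24.png

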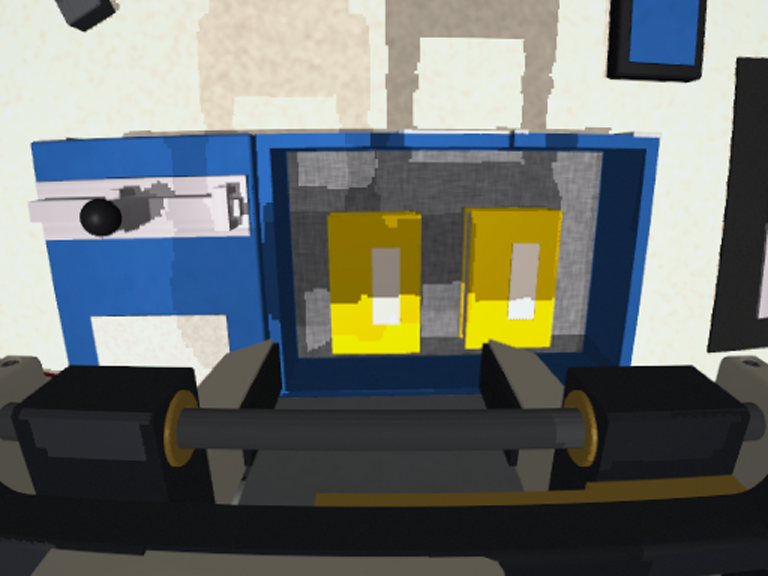

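Both books are flat, side by side, at (375,280) and (512,278). Going for C.

```bash
python3 -m creep '[1,0,-0.05,0,0.05, 1,0,-0.06,0,0.05, 1,0.01,-0.06,0,0.05, 1,0.01,-0.06,0,0.04, 1,0,-0.06,0,0, 1,0,-0.06,0,0, 1,0,-0.06,-0.02,0, 1,0,-0.01,-0.02,0,1,0,0,0,0]' 40
python3 - <<'E'
from h import *
st();c=read_camera("wrist");save(c,"w25");books(c)
E
```

```text
time: 38.2
tool_pos: [0.5692, -0.3334, 0.1681]
tool_rot: [3.101, -0.07, -2.93]
contact_force: [-0.2, 0.3, -0.9]
opening: 0.0914
t 38.2 pos [ 0.5692 -0.3334  0.1681] rot [ 3.101 -0.07  -2.93 ] F [-0.2  0.3 -0.9] T [ 0.01 -0.05  0.05] op 0.0914
book px [238. 239.] c [ 0.614  -0.3347] size [61.7 46.4] ang -1.377
```

View pics/w25.png

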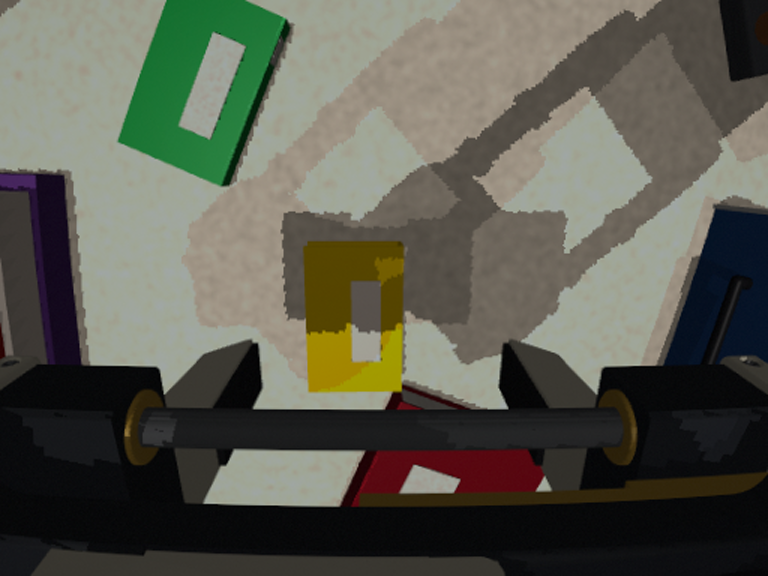

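Run:
```python
from h import *
c=read_camera("wrist")
for p,z in(((395,392),.03),((478,408),.03),((304,242),.024),((403,243),.024),((402,391),.024)):
    print(p,np.round(plane(c,[np.array(p)/1.5],z)[0],4))
```

```text
(395, 392) [ 0.6313 -0.3039  0.03  ]
(478, 408) [ 0.6327 -0.2463  0.03  ]
(304, 242) [ 0.5464 -0.3794  0.024 ]
(403, 243) [ 0.5348 -0.3196  0.024 ]
(402, 391) [ 0.6326 -0.2984  0.024 ]
```

```bash
python3 -m creep '[1,0.008,-0.008,-0.04,-0.01, 1,0,0,-0.05,0, 1,0,0,-0.03,0, 1,0,0,-0.005,0,1,0,0,0,0]' 40
python3 - <<'E'
from h import *
st();c=read_camera("wrist");save(c,"w26")
E
```

```text
time: 38.92
tool_pos: [0.5843, -0.334, 0.051]
tool_rot: [3.112, -0.058, -2.929]
contact_force: [0.6, 0.2, 0.2]
opening: 0.0918
t 38.92 pos [ 0.5843 -0.334   0.051 ] rot [ 3.112 -0.058 -2.929] F [0.6 0.2 0.2] T [ 0.03  0.03 -0.02] op 0.0918
```

View pics/w26.png

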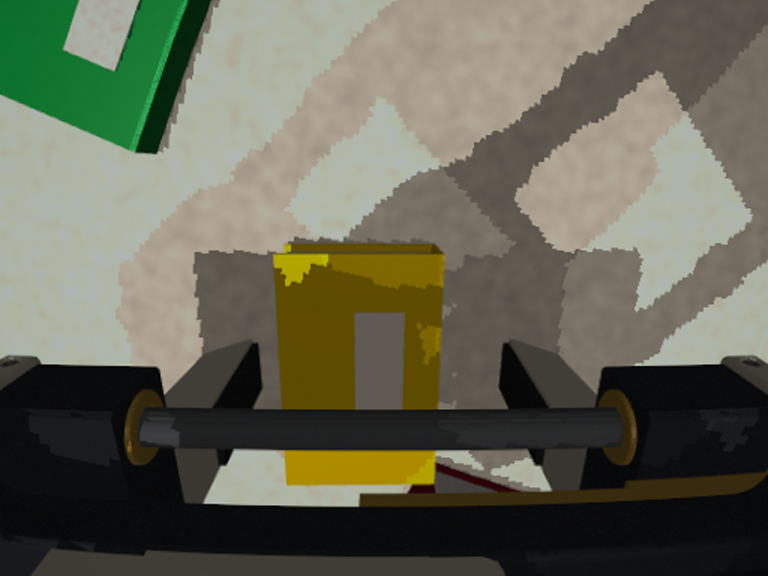

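```bash
python3 -m creep '[1,-0.001,-0.005,-0.014,-0.01, 1,0,0,-0.006,0, 0.6,0,0,0,0, 0.5,0,0,0,0,0.5,0,0,0,0, 0.5,0,0,0,0]' 40
python3 - <<'E'
from h import *
st()
E
python3 -m creep '[0.5,0,0,0.03,0, 0.5,0,0,0.06,0, 0.5,0,0,0.06,0, 0.5,0,0,0.06,0, 0.5,0,0,0,0]' 40
python3 - <<'E'
from h import *
st()
E
```

```text
time: 39.72
tool_pos: [0.5848, -0.3406, 0.0336]
tool_rot: [3.117, -0.054, -2.94]
contact_force: [0.2, 0.0, -0.9]
opening: 0.0618
t 39.73 pos [ 0.5848 -0.3406  0.0336] rot [ 3.117 -0.054 -2.94 ] F [ 0.2  0.  -0.9] T [ 0.03 -0.07  0.06] op 0.0618
time: 40.35
tool_pos: [0.5825, -0.3388, 0.2479]
tool_rot: [3.114, -0.057, -2.94]
contact_force: [-0.3, 0.8, -1.2]
opening: 0.0613
t 40.35 pos [ 0.5825 -0.3388  0.2479] rot [ 3.114 -0.057 -2.94 ] F [-0.3  0.8 -1.2] T [ 0.03 -0.    0.05] op 0.0613
```

```bash
python3 -m creep '[0.5,0,0.05,0,-0.05, 0.5,-0.01,0.06,0,-0.05, 0.5,-0.01,0.06,0,-0.05, 0.5,0,0.06,0,-0.04, 0.5,0,0.06,0,0, 0.5,0,0.06,0,0, 0.5,0,0.06,0,0, 0.5,0,0.01,0,0, 0.5,0,0,0,0]' 40
python3 - <<'E'
from h import *
import pickle
st();c=read_camera("wrist");save(c,"w27")
E
```

```text
time: 41.48
tool_pos: [0.5541, 0.0936, 0.2352]
tool_rot: [3.109, -0.075, -3.139]
contact_force: [1.1, -0.1, -1.5]
opening: 0.0618
t 41.48 pos [0.5541 0.0936 0.2352] rot [ 3.109 -0.075 -3.139] F [ 1.1 -0.1 -1.5] T [-0.05 -0.04  0.03] op 0.0618
```

View pics/w27.png

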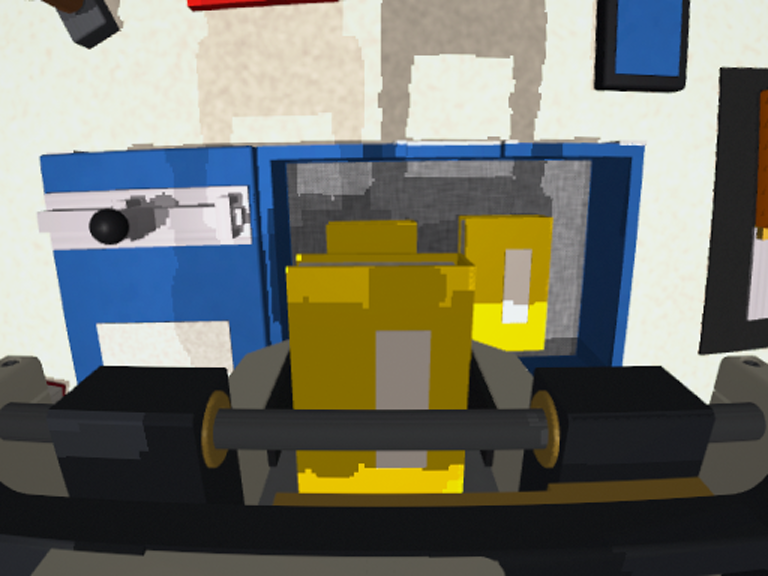

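```bash
python3 -m creep '[0.5,0.001,0.003,-0.03,0.005, 0.5,0,0,-0.05,0, 0.5,0,0,-0.025,0, 0.5,0,0,0,0]' 40
python3 - <<'E'
from h import *
st()
E
```

```text
time: 42.02
tool_pos: [0.5558, 0.0886, 0.127]
tool_rot: [3.111, -0.074, 3.14]
contact_force: [-0.5, -0.0, -1.2]
opening: 0.0616
t 42.02 pos [0.5558 0.0886 0.127 ] rot [ 3.111 -0.074  3.14 ] F [-0.5 -0.  -1.2] T [ 0.02 -0.07 -0.01] op 0.0616
```

```bash
python3 -m creep '[0.5,-0.002,0.006,-0.015,0.012, 0.5,0,0,-0.010,0, 0.5,0,0,0,0]' 40
python3 - <<'E'
from h import *
st()
E
```

```text
time: 42.4
tool_pos: [0.5551, 0.0933, 0.1025]
tool_rot: [3.111, -0.071, -3.133]
contact_force: [0.4, -0.0, -1.3]
opening: 0.0614
t 42.4 pos [0.5551 0.0933 0.1025] rot [ 3.111 -0.071 -3.133] F [ 0.4 -0.  -1.3] T [-0.01 -0.04 -0.03] op 0.0614
```

```bash
python3 -m creep '[0.5,0,0,-0.008,0, 0.5,0,0,0,0, 0.75,0,0,0,0, 0.83,0,0,0,0, 0.83,0,0,0,0, 0.83,0,0,0.02,0, 0.83,0,0,0.05,0, 0.83,0,0,0.06,0, 0.83,0,0,0.02,0, 0.83,0,0,0,0]' 40
python3 - <<'E'
from h import *
st();c=read_camera("wrist");save(c,"w28")
E
```

```text
time: 43.65
tool_pos: [0.5555, 0.0935, 0.2507]
tool_rot: [3.111, -0.066, -3.132]
contact_force: [-0.2, 0.5, -1.1]
opening: 0.0763
t 43.65 pos [0.5555 0.0935 0.2507] rot [ 3.111 -0.066 -3.132] F [-0.2  0.5 -1.1] T [ 0.   -0.02 -0.02] op 0.0763
```

View pics/w28.png

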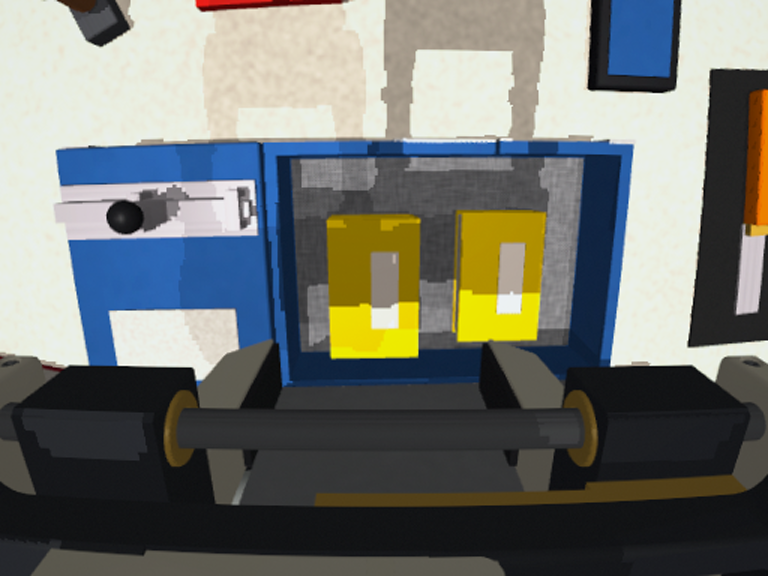

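All three dictionaries are in the well: one at (500,275), and a flat stack of two at (373,285). I'll check the whole desk in the top view, then swing round behind the lid with the fingers shut.

```bash
python3 -m creep '[0,-0.02,0,0.06,0, 0,0,0.03,0.02,0, 0,0,0.02,0,0, 0,0,0,0,0]' 20
python3 - <<'E'
from h import *
import pickle
st();c=read_camera("top");save(c,"t5");c=read_camera("scene");save(c,"s7")
E
```

```text
time: 44.2
tool_pos: [0.5336, 0.1443, 0.3229]
tool_rot: [3.112, -0.08, -3.133]
contact_force: [0.1, -0.5, 0.1]
opening: 0.0408
t 44.2 pos [0.5336 0.1443 0.3229] rot [ 3.112 -0.08  -3.133] F [ 0.1 -0.5  0.1] T [ 0.04 -0.02  0.02] op 0.0408
```

View pics/t5.png

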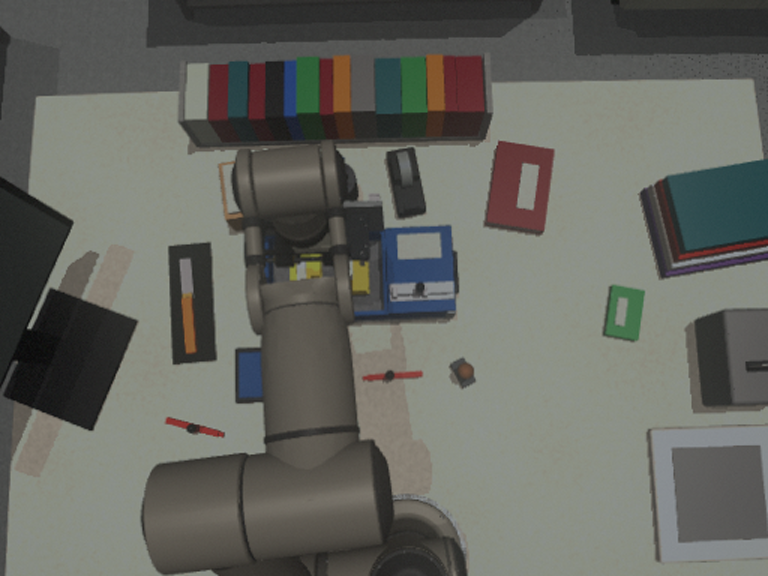

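View pics/s7.png

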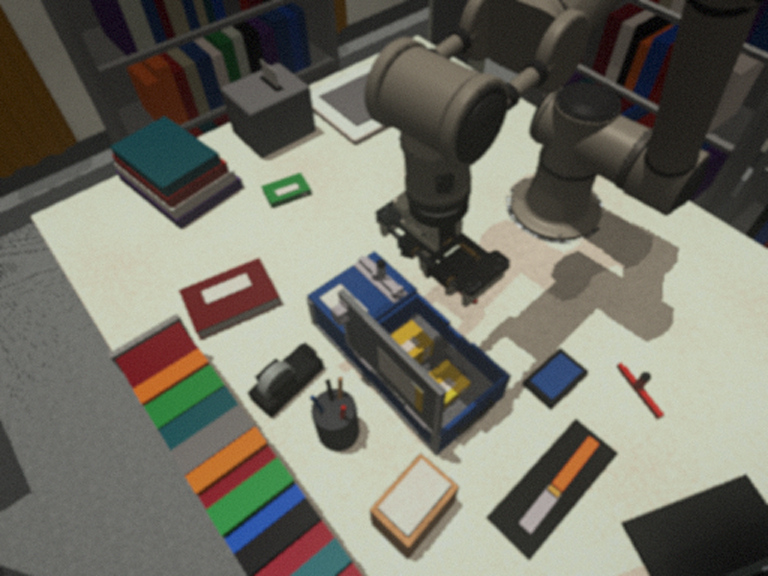

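No yellow books are left on the desk and everything else is in place. Moving behind the lid.

```bash
python3 -m creep '[0,0.05,0,0,0, 0,0.055,0,0,0, 0,0.045,0,0,0, 0,0,0,-0.03,0, 0,0,0,-0.04,0, 0,0,0,0,0]' 20
python3 - <<'E'
from h import *
st();c=read_camera("scene");save(c,"s8",(150,50,400,320),2.2)
E
```

```text
time: 45.05
tool_pos: [0.6883, 0.1362, 0.2408]
tool_rot: [3.115, -0.093, -3.14]
contact_force: [-0.3, 0.0, 0.6]
opening: 0.0004
t 45.05 pos [0.6883 0.1362 0.2408] rot [ 3.115 -0.093 -3.14 ] F [-0.3  0.   0.6] T [-0.03 -0.04 -0.03] op 0.0004
```

View pics/s8.png

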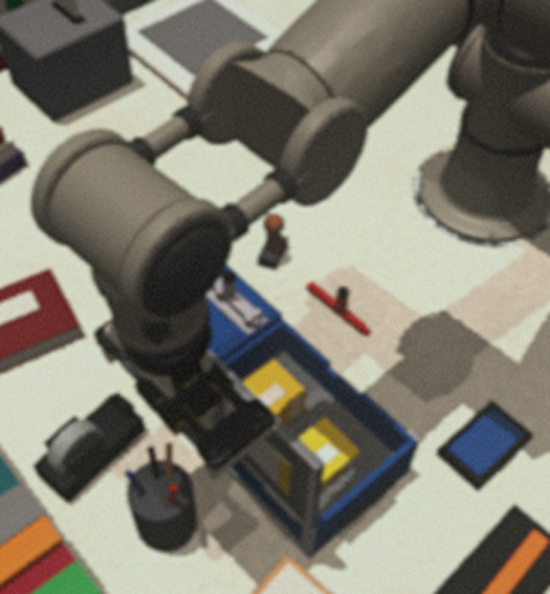

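```bash
python3 -m creep '[0,-0.015,0,0,0, 0,-0.015,0,0,0, 0,-0.015,0,0,0, 0,-0.015,0,0,0, 0,-0.015,0,0,0, 0,-0.015,0,0,0, 0,0,0,0,0]' 20
python3 - <<'E'
from h import *
st();c=read_camera("scene");save(c,"s9",(150,50,400,320),2.2)
E
```

```text
time: 45.98
tool_pos: [0.6038, 0.1339, 0.2602]
tool_rot: [3.114, -0.057, 3.141]
contact_force: [0.5, 0.1, 0.2]
opening: 0.0002
t 45.98 pos [0.6038 0.1339 0.2602] rot [ 3.114 -0.057  3.141] F [0.5 0.1 0.2] T [ 0.01 -0.04 -0.  ] op 0.0002
```

View pics/s9.png

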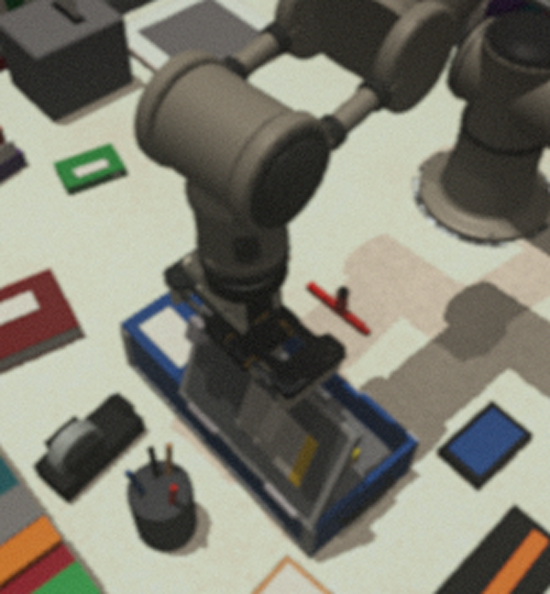

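The lid is coming over. I'll continue along the arc and down.

```bash
python3 -m creep '[0,-0.014,0.003,-0.01,0, 0,-0.014,0.003,-0.013,0, 0,-0.014,0.003,-0.014,0, 0,-0.012,0,-0.014,0, 0,-0.01,0,-0.015,0, 0,-0.008,0,-0.015,0, 0,0,0,0,0]' 20
python3 - <<'E'
from h import *
st();c=read_camera("scene");save(c,"s10",(150,50,400,320),2.2)
E
```

```text
time: 46.9
tool_pos: [0.5405, 0.1416, 0.1873]
tool_rot: [3.113, -0.034, 3.139]
contact_force: [-0.2, -0.4, 0.4]
opening: 0.0012
t 46.9 pos [0.5405 0.1416 0.1873] rot [ 3.113 -0.034  3.139] F [-0.2 -0.4  0.4] T [ 0.02 -0.01 -0.03] op 0.0012
```

View pics/s10.png

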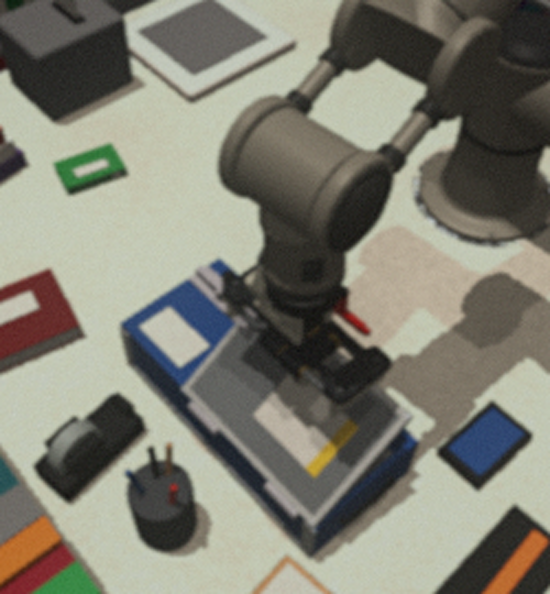

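```bash
python3 -m creep '[0,-0.008,0,-0.014,0, 0,-0.006,0,-0.014,0, 0,-0.004,0,-0.014,0, 0,0,0,-0.012,0, 0,0,0,-0.005,0, 0,0,0,-0.003,0]' 20
python3 - <<'E'
from h import *
st()
E
```

```text
time: 47.7
tool_pos: [0.5283, 0.1416, 0.1285]
tool_rot: [3.112, -0.023, 3.138]
contact_force: [-0.9, 1.1, 1.7]
opening: 0.0009
t 47.7 pos [0.5283 0.1416 0.1285] rot [ 3.112 -0.023  3.138] F [-0.9  1.1  1.7] T [0.05 0.14 0.02] op 0.0009
```

```bash
python3 -m creep '[0,-0.004,0,-0.003,0, 0,0,0,-0.003,0, 0,0,0,-0.003,0, 0,0,0,-0.002,0]' 20
python3 - <<'E'
from h import *
st();c=read_camera("scene");save(c,"s11",(180,130,380,320),3)
E
```

```text
time: 48.2
tool_pos: [0.5246, 0.1416, 0.1232]
tool_rot: [3.112, -0.019, 3.139]
contact_force: [-5.4, -0.9, 13.5]
opening: 0.0008
t 48.2 pos [0.5246 0.1416 0.1232] rot [ 3.112 -0.019  3.139] F [-5.4 -0.9 13.5] T [-0.22  0.93  0.09] op 0.0008
```

View pics/s11.png

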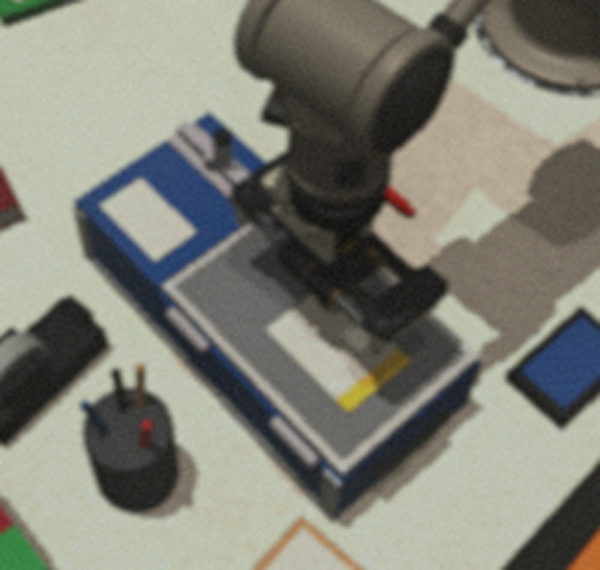

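The fingertips are at z = 98 mm with the force rising to 13 N, so the lid is shut flush. Now the bolt.

```bash
python3 -m creep '[0,0,0,0.05,0, 0.5,0,0,0.05,0, 0.5,-0.01,-0.05,0,0.01, 0.5,-0.01,-0.06,0,0, 0.5,0,-0.055,0,0, 0.5,0,0,0,0]' 20
python3 - <<'E'
from h import *
import pickle
st();c=read_camera("wrist");save(c,"w29");pickle.dump(c,open("w29.pkl","wb"))
E
```

```text
time: 49.0
tool_pos: [0.5036, -0.0273, 0.2272]
tool_rot: [3.113, -0.014, -3.132]
contact_force: [-0.1, 0.7, 0.0]
opening: 0.0439
t 49.0 pos [ 0.5036 -0.0273  0.2272] rot [ 3.113 -0.014 -3.132] F [-0.1  0.7  0. ] T [ 0.04 -0.01  0.05] op 0.0439
```

View pics/w29.png

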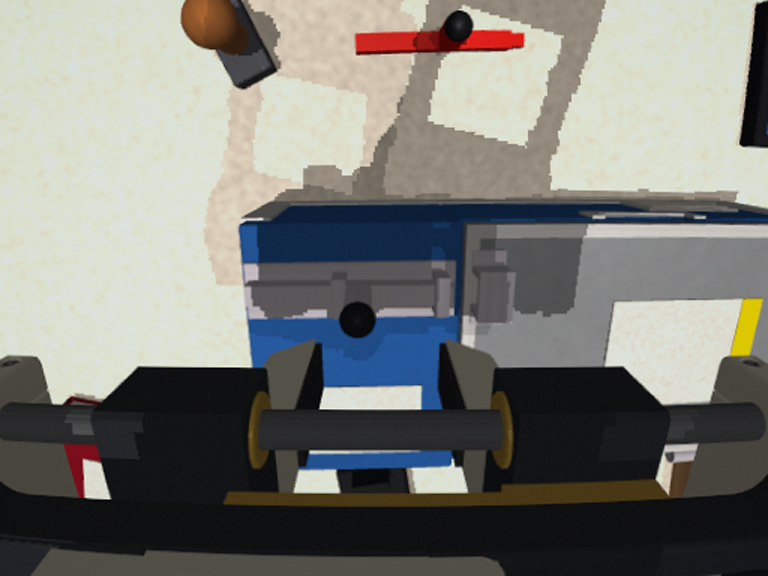

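The lid is flush and the bolt lines up with the keeper; the knob is at (357,320). Going down onto the knob.

```bash
python3 -m creep '[0.5,0,-0.009,-0.03,0, 0.5,0,0,-0.03,0, 0.5,0,0,-0.008,0, 0.5,0,0,0,0]' 20
python3 - <<'E'
from h import *
st();c=read_camera("wrist");save(c,"w30")
E
```

```text
time: 49.55
tool_pos: [0.5042, -0.0307, 0.1585]
tool_rot: [3.112, -0.012, -3.126]
contact_force: [-0.7, 1.2, -0.0]
opening: 0.0459
t 49.55 pos [ 0.5042 -0.0307  0.1585] rot [ 3.112 -0.012 -3.126] F [-0.7  1.2 -0. ] T [0.02 0.02 0.02] op 0.0459
```

View pics/w30.png

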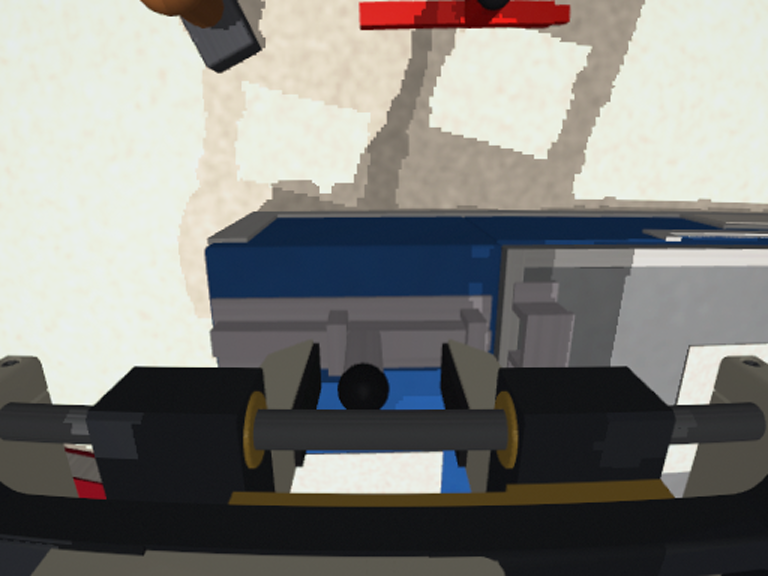

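```bash
python3 -m creep '[0.5,0,-0.006,-0.009,0, 0.3,0,0,0,0, 0.1,0,0,0,0, 0,0,0,0,0, 0,0,0,0,0, 0,0,0,0,0]' 20
python3 - <<'E'
from h import *
st()
E
```

```text
time: 50.35
tool_pos: [0.5057, -0.0369, 0.1519]
tool_rot: [3.113, -0.007, -3.126]
contact_force: [-1.1, -0.4, 1.2]
opening: 0.0139
t 50.35 pos [ 0.5057 -0.0369  0.1519] rot [ 3.113 -0.007 -3.126] F [-1.1 -0.4  1.2] T [-0.19  0.07 -0.02] op 0.0139
```

```bash
python3 -m creep '[0,0,0.008,0,0, 0,0,0.008,0,0, 0,0,0.008,0,0, 0,0,0.006,0,0]' 25
python3 - <<'E'
from h import *
st()
E
python3 -m creep '[0,0,0.004,0,0, 0,0,0.003,0,0, 0,0,0.003,0,0]' 25
python3 - <<'E'
from h import *
st()
E
```

```text
time: 50.85
tool_pos: [0.506, -0.0056, 0.1521]
tool_rot: [3.114, -0.006, -3.126]
contact_force: [0.4, -1.4, 0.8]
opening: 0.0138
t 50.85 pos [ 0.506  -0.0056  0.1521] rot [ 3.114 -0.006 -3.126] F [ 0.4 -1.4  0.8] T [-0.37  0.03  0.01] op 0.0138
time: 51.22
tool_pos: [0.5062, 0.0, 0.1522]
tool_rot: [3.125, -0.006, -3.123]
contact_force: [-2.1, -17.6, 0.1]
opening: 0.0137
t 51.23 pos [0.5062 0.     0.1522] rot [ 3.125 -0.006 -3.123] F [ -2.1 -17.6   0.1] T [-3.16  0.29  0.08] op 0.0137
```

The bolt moved 37 mm and met its stop at -17.6 N. Releasing, backing away and checking.

```bash
python3 -m creep '[0,0,0.001,0,0, 0,0,0,0,0, 0.4,0,0,0,0, 0.4,0,0,0,0, 0.5,0,0,0,0, 0.5,0,0,0.05,0, 0.5,0,0,0.05,0, 0.5,-0.02,0,0.02,0, 0.5,0,0,0,0]' 20
python3 - <<'E'
from h import *
st();c=read_camera("wrist");save(c,"w31")
a=[np.array(p)/1.5 for p in()]
E
```

```text
time: 52.35
tool_pos: [0.4847, 0.0014, 0.2745]
tool_rot: [3.125, -0.009, -3.122]
contact_force: [0.2, 0.1, -0.4]
opening: 0.0458
t 52.35 pos [0.4847 0.0014 0.2745] rot [ 3.125 -0.009 -3.122] F [ 0.2  0.1 -0.4] T [-0.02  0.01  0.01] op 0.0458
```

View pics/w31.png

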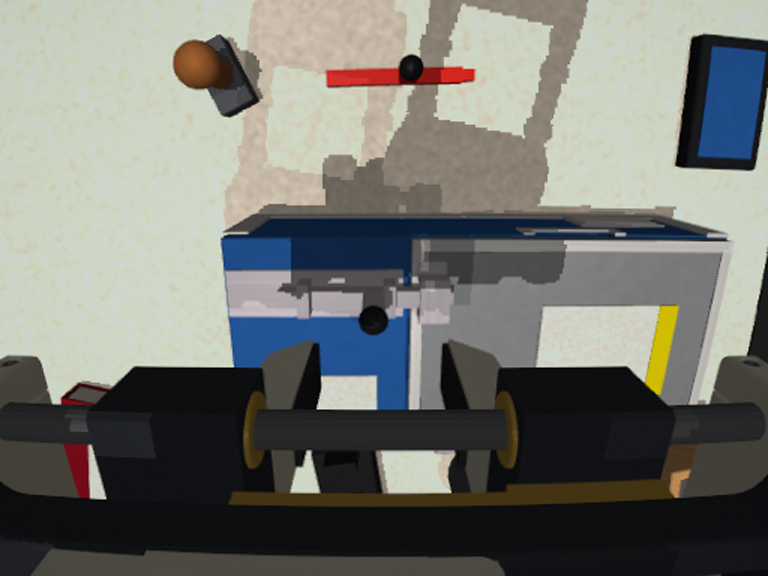

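Run:
```python
from h import *
c=read_camera("wrist");print("ball",plane(c,[np.array([373,320])/1.5],.15))
save(c,"w32",(140,130,330,240),4)
c=read_camera("scene");save(c,"s12");c=read_camera("top");save(c,"t6")
for p,z in(((188,352),.021),((186,257),.006)): print(plane(c,[np.array(p)/1.5],z))
```

```text
ball [[5.03938248e-01 1.32068989e-04 1.50000000e-01]]
[[0.40292454 0.4301975  0.021     ]]
[[0.60299787 0.44398081 0.006     ]]
```

View pics/w32.png

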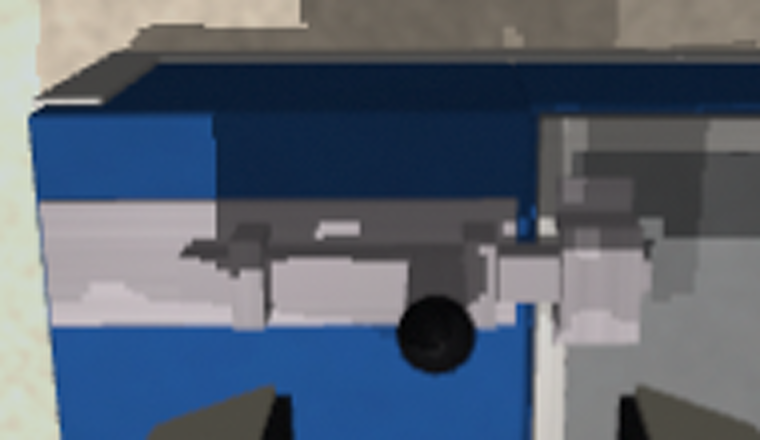

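View pics/s12.png

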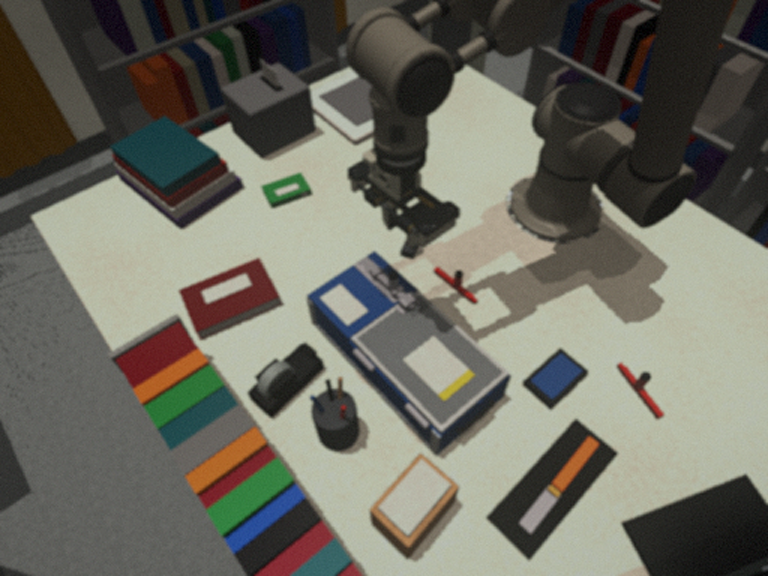

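View pics/t6.png

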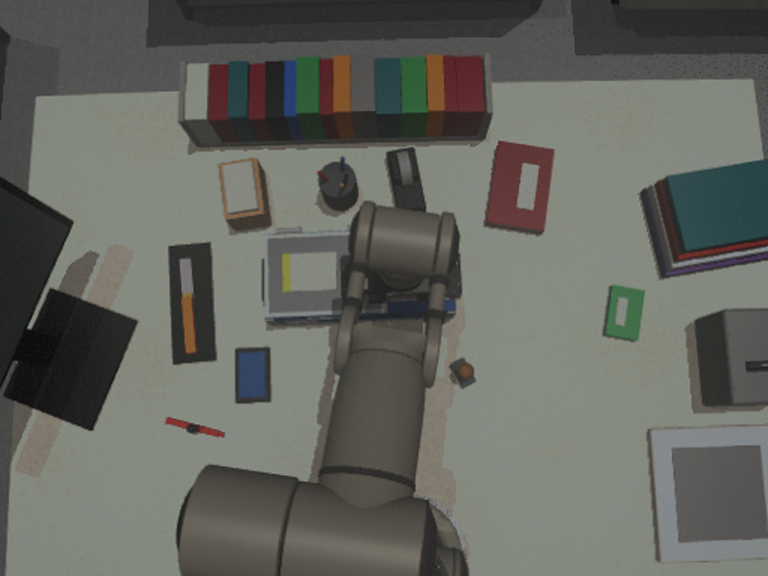

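The knob is at y ≈ 0.000, so the bolt is at case y ≈ -0.144, against the strap and through the keeper. The lid is flush, the spatula lies on the mat, and the robot is clear. Handing in.

```bash
python3 -c "
from cell import workorder
print(workorder.hand_in())"
```

```text
the job is handed in; nothing more can be done
None
```

I handed the job in at about 52 s of the 210 s allowed. The case is packed, shut and bolted; the hand-in gives no verdict, so this rests on my own checks.

- **What I did:** I drew the bolt back and levered the lid open with the spatula in the notch. I laid the spatula back on its mat, then put the three yellow dictionaries found on the desk into the case: one on the left, two stacked on the right. Then I shut the lid and slid the bolt home.
- **Lid:** it looked flush in the scene and wrist views. Before bolting, the fingertips met a hard stop on it at z = 98 mm.
- **Bolt:** it moved 37 mm to its stop, with 17.6 N at the wrist. The knob is at about case y = -0.144 (home is -0.145), and the wrist view shows the bar in the keeper.
- **Spatula:** it lies on the mat, with its origin about 20 mm from the mat's centre.
- **Rest of the desk:** no dictionaries are left on it, and nothing else looked moved in the last views.
- **What went less well:** the tool slowly picked up tilt, up to 0.09 rad. I pressed the shut fingertips against the case's front wall, with about 13 N along x, to take the first build-up out. After that it tilted up to 0.09 rad the other way, which did not affect the work.
- **Measurement:** some of the first corner heights, worked out from two views, were 10–17 mm too low. I used the closer wrist views instead.

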